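Sort the jeweller's bench tools into their trays

TASK

Put away the five things lying about on the jeweller's bench: both steel doming punches flat in the rectangular wooden tray, side by side and pointing along its length; both bur boxes standing upright on the floor of the square metal tray; and the black eye loupe standing on its wide end in the small round dish. Do not stack anything, and leave the hammer and the jar where they are.

Things in the scene. Friction and masses are not known exactly. Their poses are not given: they have to be found in the camera images.
- punch1: steel doming punch lying on the bench, 80 mm long: a square shank 16 x 16 mm and 60 mm long, then a thin neck and a ball of 16 mm diameter at the +x end; about 0.14 kg. Origin at the middle of its length, on its axis (8 mm above what it lies on); x runs along it towards the ball. The shank spans x = -40 to +20 mm. There are two alike
- punch2: steel doming punch lying on the bench, 80 mm long: a square shank 16 x 16 mm and 60 mm long, then a thin neck and a ball of 16 mm diameter at the +x end; about 0.14 kg. Origin at the middle of its length, on its axis (8 mm above what it lies on); x runs along it towards the ball. The shank spans x = -40 to +20 mm. There are two alike
- box1: small closed white plastic bur box standing upright, 44 mm (its x) x 26 mm (its y) x 36 mm high, with a pale label on top; about 0.06 kg. Origin at the centre of its underside, z up. There are two alike
- box2: small closed white plastic bur box standing upright, 44 mm (its x) x 26 mm (its y) x 36 mm high, with a pale label on top; about 0.06 kg. Origin at the centre of its underside, z up. There are two alike
- loupe: black plastic eye loupe standing on its wide end, round, 38 mm high: wide foot 36 mm across up to 10 mm, tapering until 16 mm, then a straight barrel 27 mm across up to the top with a thin bright band and a lens on top; about 0.04 kg. Origin at the centre of its underside, z up
- punch_tray: shallow rectangular wooden tray with grey lining, fixed to the bench, 162 mm (its x) x 108 mm (its y) outside, 150 x 96 mm inside, walls 6 mm thick; the inner floor is 10 mm and the rim 16 mm above the bench. Origin at the centre of its underside, x along its length
- box_tray: square aluminium tray, fixed to the bench, 130 x 130 mm outside, 124 x 124 mm inside, walls 3 mm thick; the inner floor is 4 mm and the rim 12 mm above the bench. Origin at the centre of its underside, x and y along its sides
- loupe_dish: small round white ceramic dish, fixed to the bench, 72 mm across the rim and 60 mm across the foot, wall 3 mm; the inner floor is 4 mm and the rim 12 mm above the bench, and the floor is 54 mm across. Origin at the centre of its underside
- hammer: hammer lying on the bench beyond the trays, 220 mm long, loose, to be left alone. Origin under the middle of its length; head about 90 mm across and 26 mm high; x along the handle towards the head
- jar: closed amber glass jar with a steel cap, 52 mm across and 60 mm high, loose, to be left alone. Origin at the centre of its underside
There are look-alikes about, which are no part of the job. What is shaped like the box1 but pink or yellow is not meant. There is more than one size of the loupe_dish; the job needs the larger.

How it is judged:
By the outcome, as a careful person would: the job done as asked, in the order asked, and still so for the second after the job is handed in, with the robot touching nothing.
It also fails if it takes over 112 s, if anything falls off the work surface, if the arm or the gripper's body presses on something with over 40 N, if the wrist force passes 120 N, or if a joint passes its speed limit or range.

ROBOT

A 6-joint arm with a two-finger parallel gripper is mounted at the origin on the work surface. World frame = base frame: x ahead of the robot, y to its left, z up, the work surface at z = 0. Lengths are in m, angles in rad, forces in N, time in s.
With the tool pointing down it reaches from about 0.3 to 0.85 m from the base axis. Payload 5.4 kg.
Tool frame: the origin (TCP) lies on the centre line of the jaws, within the pads' length; the fingertips stand 8 mm ahead of it and the grasp point (between the pads) lies 11 mm behind it; z points along the fingers, y is the direction in which the jaws open and shut (so a half turn about z gives the same grasp; the last joint's range is limited). The gripper opens to 85 mm and grips with 20 to 120 N. Pads are 22 mm wide; open, the fingers measure 114 mm over their backs; the gripper's body (76 mm by 85 mm) begins 54 mm behind the grasp point. The pads swing forward as they close: fully open they stand 13 mm farther back than shut.
Start: joints at [1.09, 0.158, 1.597, -0, 1.386, -0.21], TCP at [0.154, 0.554, 0.239] pointing down, gripper open.
Joint ranges: [-2.91, 2.91], [-0.94, 2.29], [0.18, 2.7], [-1.29, 4.43], [0.17, 2.64], [-3, 3]. Speed limits (rad/s): [2.57, 2.57, 3.14, 3.14, 3.14, 3.14].

INTERFACE

Orientations are given as a unit quaternion [x, y, z, w].
In Python, from bench import ctrl, vision, spotter gives the robot as it stands.
- The arm moves only by the tool apply_moves, never from a script. Its argument "series" is one flat list of numbers, 7 for each row, row after row: the shift along the tool's x, y, z in mm, then the turn, a rotation vector about the tool's x, y, z in degrees, then the finger opening in mm, from 0 to 85.4. In form: [tx, ty, tz, rx, ry, rz, hand, tx, ty, tz, rx, ry, rz, hand, ...]. A call has 1 to 10 rows; each row shifts and turns the commanded pose from where the row before left it, along the tool's axes as they then stand; what a row does not reach is not made up. A row lasts 1/12 s, in which the tool goes at most 41.7 mm and 7.16 degrees, less where a joint would pass 70% of its speed; a pose out of reach is approached as far as the arm can. A call with a gripper value outside its range is refused whole. The fingers move at their own pace and stop on an object; the grip force is fixed at half the most. Time passes only in rows, so rows that do not move let the fingers close. It gives the time, the measured TCP pose, the force and the opening at its end, in the units of the state.
- ctrl.get_obs(): the state, without advancing time (a new reading comes with each control period).
- vision.camera(name): name is "scene" or "top"; returns the picture (400x640x3 uint8, red, green, blue); there is no depth.
- vision.calibration(name): a dict with "vfov" (degrees; the focal length in pixels is half the picture's height over the tangent of half this angle, whatever the lens; pixels are square), "cx", "cy" (the principal point, pixels), "extrinsics" (4x4, takes a point from world to camera coordinates). Camera axes: x right, y up, looking along -z (the intrinsics and any distortion apply to the point x, -y, -z); pixel columns grow to the right and rows downward; lengths in m; the calibration is good to about 2 mm. A picture is of the moment at which its call begins. calibration takes no time and is no camera call.
- ctrl.sign_off(): hands the job in, once; it reports no verdict.
Trained networks look in the newest picture that a camera, given by its name, has taken for a name from the list of things; names that differ only in an ending like _2 or _b are one class to them, and where a whole thing is asked for, a point or a joint stands for the part that bears it (a point fixed in the world has none). Each returns a list of dicts, best first, with "score" (0 to 1); they miss things now and then, are a little off and sometimes report something else, mostly with a low value. They report only what shows in the picture. A call takes as long as a camera call. They do not tell look-alikes from the thing itself.
- spotter.spot_in(camera, target): "rect" ([left, top, right, bottom] in pixels, round what is visible of it).
- spotter.regions_of(camera, target): "pixels" (400x640 bool, what is visible of it) and "rect" ([left, top, right, bottom] in pixels, round what is visible of it).
- spotter.tip_of(camera, target): "location" ([column, row] in pixels: a listed point, or the origin of a listed thing).
The state is a dict: "time_s": time; "q": joint angles; "joint_velocities": joint speeds; "effort": joint torques, N m; "ee_pos": TCP position; "eef_rot": TCP orientation; "force": force on the tool from outside, world axes, zero at the start; "ft_torque": the same for the moment, N m; "opening": finger opening in m.
Only numpy, scipy, OpenCV 4.12 (cv2) and the standard library are available. Lean on these libraries where they do the work, as an engineer would, in place of code of your own. Each camera call takes 0.05 s, during which the arm holds its last target.

## Working session

There is one attempt and no reset: what is moved stays moved. The work goes in short steps, Python scripts to look and compute and a tool call to move; the robot and the scene stay as the last step left them, time stands still between calls to the robot, and variables do not carry over. Pictures are saved under pics/ and viewed, and the job is handed in when it is done.

Besides the shell and the picture viewer there is one more tool, called after "Call:" as name(argument=value, ...) on one line, values as JSON. apply_moves: Moves the arm, as the interface text tells. Its arguments: {"type":"object","properties":{"series":{"type":"array","items":{"type":"number"}}},"required":["series"]}

```bash
ls; mkdir -p pics; python3 - <<'E'
from bench import ctrl, vision, spotter
import cv2, json
o=ctrl.get_obs(); print({k:o[k] for k in('time_s','q','ee_pos','eef_rot','force','opening')})
for n in('scene','top'):
    im=vision.camera(n); cv2.imwrite(f'pics/{n}0.png',im[:,:,::-1]); print(n,vision.calibration(n))
E
```

```text
pics
{'time_s': 0.0, 'q': array([ 1.08989371e+00,  1.59076372e-01,  1.59826961e+00, -1.37033075e-05,
        1.38619249e+00, -2.10091777e-01]), 'ee_pos': array([0.1535555 , 0.55349366, 0.23828282]), 'eef_rot': array([ 1.34990716e-01,  9.90846386e-01, -9.17698071e-04, -3.23153852e-04]), 'force': array([-0.09201088,  0.54406865, -0.2702857 ]), 'opening': 0.08551607057105004}
scene {'vfov': 46.53025689460986, 'cx': 329.35527616779035, 'cy': 201.01479545665256, 'extrinsics': array([[ 0.63855775,  0.76948321, -0.01181478, -0.35647342],
       [-0.58097857,  0.49208108,  0.64832099,  0.27043163],
       [ 0.50468595, -0.40712626,  0.76127544, -1.29223762],
       [ 0.        ,  0.        ,  0.        ,  1.        ]])}
top {'vfov': 53.5975904738921, 'cx': 318.4534585534925, 'cy': 200.71250774837137, 'extrinsics': array([[ 0.02942214, -0.99946822,  0.01405765, -0.00497361],
       [ 0.99059218,  0.03103546,  0.13328138, -0.53213607],
       [-0.13364679,  0.01000397,  0.99097853, -0.9729831 ],
       [ 0.        ,  0.        ,  0.        ,  1.        ]])}
```

View pics/scene0.png

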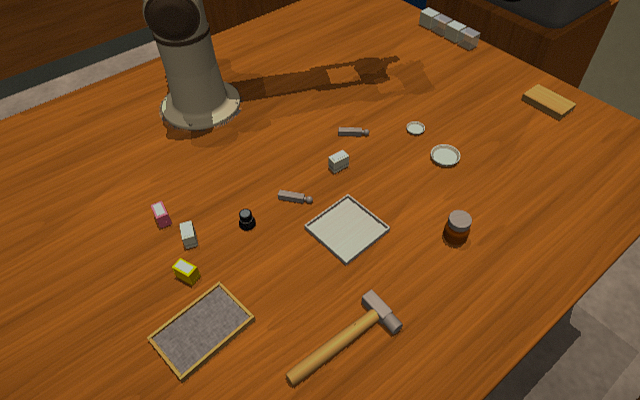

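View pics/top0.png

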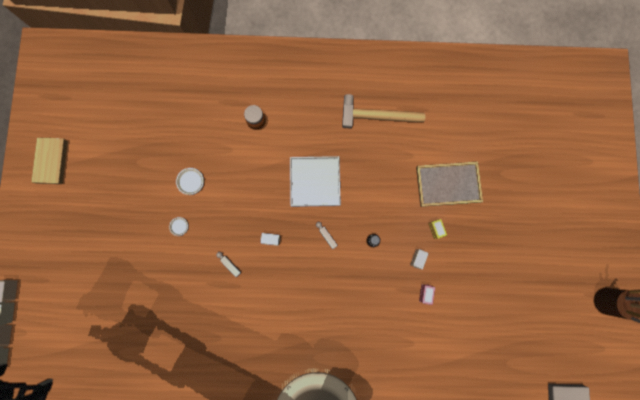

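Choice before the first reach, as top-view pixels:
- **Boxes:** the candidates are white (270,239), white (420,259), pink (428,294) and yellow (438,229). I take the two white ones.
- **Dishes:** the candidates are large (190,181) and small (178,226). I take the large one.
- **Punches:** (228,264) and (327,236).
- **Loupe:** (374,240). The jar at (255,116) is not to be touched.

Next I'll check these in close crops.

```bash
cat > h.py <<'E'
import numpy as np, cv2
from bench import ctrl, vision, spotter
def cal(n):
    c=vision.calibration(n); f=200/np.tan(np.radians(c['vfov']/2)); return f,c['cx'],c['cy'],np.array(c['extrinsics'])
CAL={n:cal(n) for n in('scene','top')}
def proj(n,P):
    f,cx,cy,E=CAL[n]; P=np.atleast_2d(P); c=P@E[:3,:3].T+E[:3,3]
    return np.c_[cx+f*c[:,0]/-c[:,2], cy-f*c[:,1]/-c[:,2]]
def unproj(n,px,z):
    f,cx,cy,E=CAL[n]; px=np.atleast_2d(px).astype(float)
    d=np.c_[(px[:,0]-cx)/f,-(px[:,1]-cy)/f,-np.ones(len(px))]@E[:3,:3]
    o=-E[:3,:3].T@E[:3,3]; t=(z-o[2])/d[:,2]; return (o+d*t[:,None])[:,:2]
E
python3 - <<'E'
from h import *
import pickle
ims={n:vision.camera(n) for n in('scene','top')}
out={}
for n in ims:
    for t in('punch1','box1','loupe','punch_tray','box_tray','loupe_dish','jar','hammer'):
        r=spotter.regions_of(n,t)
        out[n,t]=r
        for d in r:
            ys,xs=np.nonzero(d['pixels']); c=[xs.mean(),ys.mean()] if len(xs) else None
            print(n,t,round(d['score'],2),np.round(d['rect'],0),len(xs),np.round(c,1) if c else '',np.round(unproj(n,c,0.01)[0],3) if c else '')
pickle.dump((ims,out),open('seg.pkl','wb'))
def crop(n,x0,y0,x1,y1,k): return cv2.resize(ims[n][y0:y1,x0:x1,::-1],None,fx=k,fy=k,interpolation=cv2.INTER_NEAREST)
cv2.imwrite('pics/cr1.png',np.vstack([crop('top',160,150,320,290,4)]))
cv2.imwrite('pics/cr2.png',np.vstack([crop('top',300,150,490,310,4)]))
cv2.imwrite('pics/cr3.png',crop('scene',140,110,480,390,2))
E
```

```text
scene punch1 0.59 [338. 130. 370. 135.] 186 [351.7 131.6] [0.367 0.233]
scene box1 0.9 [152. 200. 171. 230.] 318 [161.2 214.6] [ 0.301 -0.268]
scene box1 0.7 [180. 225. 198. 247.] 362 [188.6 234.8] [ 0.39  -0.248]
scene box1 0.66 [173. 262. 199. 283.] 421 [185.7 271.7] [ 0.468 -0.297]
scene box1 0.65 [327. 148. 349. 170.] 344 [338.7 161.3] [0.428 0.138]
scene box1 0.27 [285. 290. 404. 384.] 2493 [346.9 336.4] [ 0.777 -0.14 ]
scene loupe 0.72 [241. 208. 253. 231.] 270 [246.  220.1] [ 0.435 -0.133]
scene punch_tray 0.85 [149. 280. 255. 382.] 5321 [200.4 330.8] [ 0.597 -0.337]
scene box_tray 0.98 [302. 196. 389. 264.] 3265 [347.  228.9] [0.595 0.019]
scene loupe_dish 0.95 [430. 147. 462. 167.] 483 [445.3 155.1] [0.58 0.35]
scene loupe_dish 0.73 [410. 122. 426. 136.] 165 [415.6 127.6] [0.463 0.369]
scene jar 0.72 [444. 213. 472. 245.] 763 [457.4 227.7] [0.744 0.2  ]
scene hammer 0.73 [288. 289. 403. 383.] 2236 [346.6 336.3] [ 0.776 -0.14 ]
top punch1 0.69 [319. 222. 334. 248.] 157 [326.9 235.8] [ 0.445 -0.013]
top punch1 0.48 [219. 255. 239. 277.] 199 [229.  264.5] [0.364 0.234]
top box1 0.8 [410. 250. 426. 270.] 250 [418.5 258.5] [ 0.394 -0.251]
top box1 0.62 [427. 217. 447. 238.] 229 [437.1 228.2] [ 0.473 -0.299]
top box1 0.61 [421. 284. 436. 304.] 256 [426.7 294. ] [ 0.305 -0.271]
top box1 0.6 [263. 237. 282. 246.] 197 [270.  238.9] [0.432 0.133]
top loupe 0.67 [367. 234. 375. 247.] 153 [372.7 240.1] [ 0.437 -0.132]
top punch_tray 0.77 [415. 163. 484. 207.] 2592 [448.8 183.5] [ 0.592 -0.332]
top box_tray 0.63 [291. 156. 342. 209.] 2425 [314.7 180.9] [0.588 0.022]
top loupe_dish 0.76 [170. 218. 188. 234.] 248 [178.2 225.4] [0.46  0.371]
top loupe_dish 0.63 [175. 167. 204. 191.] 576 [189.2 180.5] [0.578 0.351]
top jar 0.62 [242. 109. 268. 130.] 396 [254.6 117.2] [0.756 0.189]
top hammer 0.71 [340.  91. 424. 130.] 1007 [375.8 113.7] [ 0.777 -0.137]
```

View pics/cr1.png

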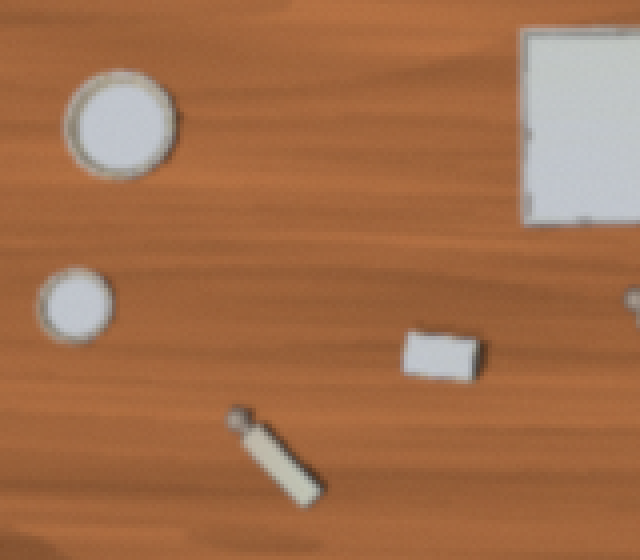

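View pics/cr2.png

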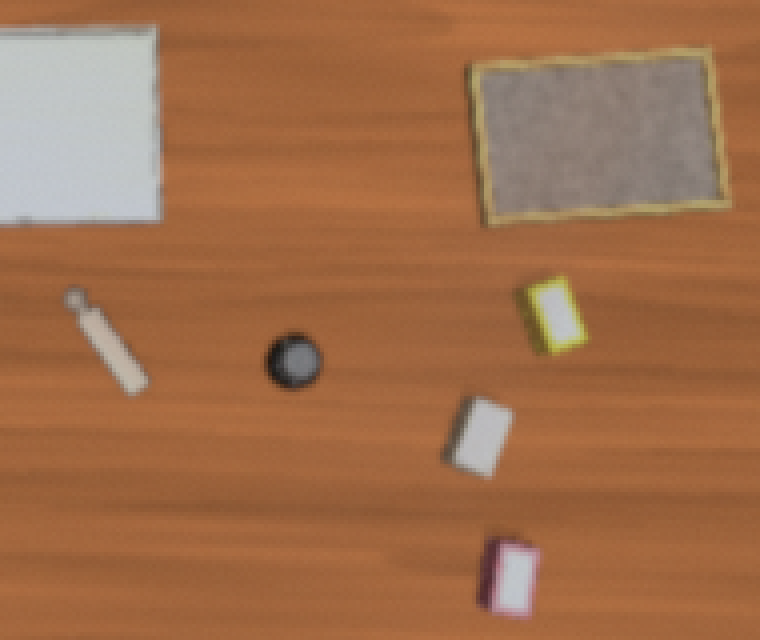

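View pics/cr3.png

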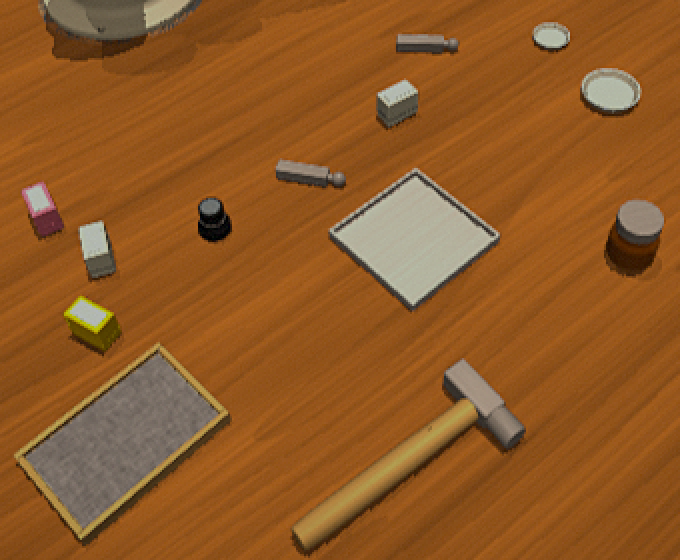

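```bash
cat > fit.py <<'E'
from h import *
from scipy.optimize import minimize
S=8
def box(x0,x1,y0,y1,z0,z1): return np.array([[x,y,z] for x in(x0,x1) for y in(y0,y1) for z in(z0,z1)])
def cyl(r,z0,z1,n=24):
    a=np.linspace(0,2*np.pi,n,endpoint=False); return np.vstack([np.c_[r*np.cos(a),r*np.sin(a),np.full(n,z)] for z in(z0,z1)])
def ball(c,r):
    u=np.random.RandomState(0).randn(200,3); return c+r*u/np.linalg.norm(u,axis=1)[:,None]
M={'punch':[box(-.04,.02,-.008,.008,0,.016),box(.02,.03,-.004,.004,.004,.012),ball(np.array([.032,0,.008]),.008)],
'box':[box(-.022,.022,-.013,.013,0,.036)],
'loupe':[np.vstack([cyl(.018,0,.010),cyl(.0135,.016,.0161)]),cyl(.0135,.016,.038)],
'punch_tray':[box(-.081,.081,-.054,.054,0,.016)],'box_tray':[box(-.065,.065,-.065,.065,0,.012)],
'dish':[np.vstack([cyl(.03,0,.001,48),cyl(.036,.0119,.012,48)])]}
def place(V,p,z=0):
    c,s=np.cos(p[2]),np.sin(p[2]); return np.c_[p[0]+c*V[:,0]-s*V[:,1],p[1]+s*V[:,0]+c*V[:,1],V[:,2]+z]
def render(n,m,p,win,z=0):
    x0,y0,x1,y1=win; img=np.zeros(((y1-y0)*S,(x1-x0)*S),np.uint8)
    for V in M[m]:
        q=(proj(n,place(V,p,z))+.5-[x0,y0])*S
        cv2.fillConvexPoly(img,cv2.convexHull(np.round(q*16).astype(np.int32)),255,shift=4)
    return cv2.resize(img,(x1-x0,y1-y0),interpolation=cv2.INTER_AREA)/255.
def softmask(im,win,m):
    x0,y0,x1,y1=win; a=cv2.cvtColor(im,cv2.COLOR_RGB2LAB).astype(float)[y0:y1,x0:x1]
    if m=='loupe': d=110-a[...,0]; s=15;  d=d-30
    else: 
        b=a[...,1:]; bg=np.median(np.vstack([b[0],b[-1],b[:,0],b[:,-1]]),0)
        d=np.linalg.norm(b-bg,axis=2); ref=np.percentile(d,97) ; d=d-ref*.5; s=ref*.25
    return 1/(1+np.exp(-2*d/s))
def fit(cams,ims,m,p0,z=0,r=.02,pad=.03,mask=None):
    from itertools import product
    ext=np.max([np.abs(np.vstack(M[m])[:,:2]).max()])*1.3+pad*.5
    W={};K={}
    for n in cams:
        c=np.vstack([[p0[0]+dx,p0[1]+dy,zz] for dx in(-ext,ext) for dy in(-ext,ext) for zz in (z,z+.03)])
        q=proj(n,c); a=np.floor(q.min(0)).astype(int); b=np.ceil(q.max(0)).astype(int)
        W[n]=(max(a[0],0),max(a[1],0),min(b[0],640),min(b[1],400)); K[n]=softmask(ims[n],W[n],m)
        if m!='loupe':  # keep comp near centre
            pass
    cost=lambda p:sum(((render(n,m,p,W[n],z)-K[n])**2).sum() for n in cams)
    best=None
    yaws=[p0[2]] if len(p0)>2 else np.radians(np.arange(0,360 if m=='punch' else 180,15))
    for y in yaws:
        res=minimize(lambda v:cost([v[0]/100,v[1]/100,v[2]/5]),[p0[0]*100,p0[1]*100,y*5],method='Nelder-Mead',options=dict(initial_simplex=np.array([[0,0,0],[.6,0,0],[0,.6,0],[.4,.4,1]])+[p0[0]*100,p0[1]*100,y*5],maxiter=120))
        if best is None or res.fun<best.fun: best=res
    v=best.x; return [v[0]/100,v[1]/100,v[2]/5],best.fun
E
cat > f1.py <<'E'
from fit import *
import pickle
ims,_=pickle.load(open('seg.pkl','rb'))
T=dict(punchA=('punch',[.364,.234]),punchB=('punch',[.445,-.013]),boxA=('box',[.430,.136]),boxB=('box',[.393,-.250]),loupe=('loupe',[.435,-.133,0]),ptray=('punch_tray',[.594,-.334,1.6]),btray=('box_tray',[.59,.02,0.]),dish=('dish',[.578,.351,0]))
res={}
for k,(m,p0) in T.items():
    for c in(['top'],['scene'],['top','scene']):
        p,f=fit(c,ims,m,p0); print(k,c,np.round(p[:2],4),round(np.degrees(p[2]),1),round(f,1))
    res[k]=(m,p)
pickle.dump(res,open('poses.pkl','wb'))
for n in ims:
    im=cv2.resize(ims[n][:,:,::-1],None,fx=3,fy=3,interpolation=cv2.INTER_NEAREST)
    for k,(m,p) in res.items():
        for V in M[m]:
            h=cv2.convexHull(((proj(n,place(V,p))+.5)*3).astype(np.float32)).astype(np.int32); cv2.polylines(im,[h],True,(0,255,0),1)
    (x0,y0,x1,y1)=(160,150,490,300) if n=='top' else (140,110,480,390)
    cv2.imwrite(f'pics/ov_{n}.png',cv2.resize(im[y0*3:y1*3,x0*3:x1*3],None,fx=.75,fy=.75,interpolation=cv2.INTER_AREA) if n=='scene' else im[y0*3:y1*3,x0*3:x1*3][:, :][:, :990])
E
python3 f1.py; python3 -c "
import cv2
for n in('top','scene'):
    a=cv2.imread(f'pics/ov_{n}.png');print(a.shape)
a=cv2.imread('pics/ov_top.png');cv2.imwrite('pics/ov_top1.png',a[:,:500]);cv2.imwrite('pics/ov_top2.png',a[:,400:])"
```

```text
punchA ['top'] [0.3673 0.2383] 46.7 7.9
punchA ['scene'] [0.3678 0.2385] 405.7 146.5
punchA ['top', 'scene'] [0.3676 0.2384] 46.5 154.9
punchB ['top'] [ 0.4489 -0.0099] 37.5 11.0
punchB ['scene'] [ 0.4499 -0.0104] 396.7 657.7
punchB ['top', 'scene'] [ 0.4494 -0.0101] 37.2 671.9
boxA ['top'] [0.4326 0.132 ] 86.0 5.5
boxA ['scene'] [0.4329 0.1311] 266.4 8.7
boxA ['top', 'scene'] [0.4327 0.1314] 86.1 15.2
boxB ['top'] [ 0.3935 -0.2496] 159.8 8.6
boxB ['scene'] [ 0.3948 -0.2498] -19.8 252.7
boxB ['top', 'scene'] [ 0.3942 -0.2496] -20.1 263.9
loupe ['top'] [ 0.438  -0.1327] -1.0 66.2
loupe ['scene'] [ 0.4388 -0.1339] 3.5 62.9
loupe ['top', 'scene'] [ 0.4384 -0.1336] 5.9 131.9
ptray ['top'] [ 0.5918 -0.3318] 95.8 246.8
ptray ['scene'] [ 0.5936 -0.3336] 95.6 795.8
ptray ['top', 'scene'] [ 0.5931 -0.3334] 95.9 1061.2
btray ['top'] [0.5884 0.0224] 2.9 14.5
btray ['scene'] [0.589  0.0224] 3.0 309.2
btray ['top', 'scene'] [0.5887 0.0225] 2.9 324.9
dish ['top'] [0.5777 0.349 ] -6.5 8.1
dish ['scene'] [0.578  0.3501] -12.1 188.2
dish ['top', 'scene'] [0.5778 0.3494] -5.0 197.9
(450, 990, 3)
(630, 765, 3)
```

View pics/ov_scene.png

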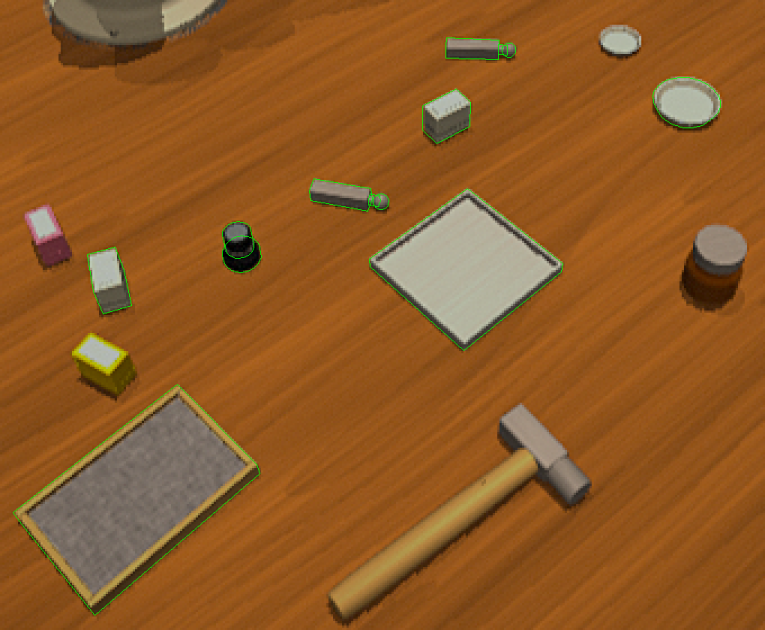

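View pics/ov_top2.png

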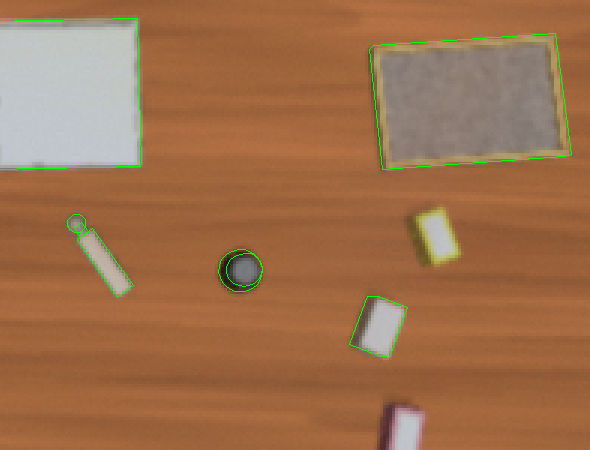

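```bash
cat > plan.py <<'E'
import sys
from h import *
from scipy.spatial.transform import Rotation as R
def plan(x,y,z,phi,nxy=None):
    o=ctrl.get_obs(); p=np.array(o['ee_pos']); Rm=R.from_quat(o['eef_rot']).as_matrix()
    ph=np.degrees(np.arctan2(Rm[1,1],Rm[0,1])); tilt=np.degrees(np.arccos(-Rm[2,2]))
    d=np.array([x,y,z])-p; dphi=(phi-ph+180)%360-180
    # tilt fix: rotation vec, in tool frame, to the target orientation
    a=np.radians(phi); T=np.c_[[-np.sin(a),np.cos(a),0],[np.cos(a),np.sin(a),0],[0,0,-1]]
    rv=np.degrees(R.from_matrix(Rm.T@T).as_rotvec())
    print('t',round(o['time_s'],2),'pos',np.round(p*1000,1),'phi',round(ph,1),'tilt',round(tilt,2),'F',np.round(o['force'],1),'open',round(o['opening']*1000,1),'q6',round(o['q'][5],2))
    print('total tool shift mm',np.round(Rm.T@d*1000,1),'rotvec',np.round(rv,1),'-> rows',np.ceil(max(np.linalg.norm(d)/.040,abs(rv[2])/7.1)))
    n=int(nxy or max(1,np.ceil(max(np.linalg.norm(d)/.040,abs(rv[2])/7.1))))
    C=R.from_matrix(Rm)
    for i in range(n):
        s=C.as_matrix().T@d/n*1000; print(np.round(s,1),np.round(rv/n,2)); C=C*R.from_rotvec(np.radians(rv/n))
if __name__=='__main__': plan(*[float(v) for v in sys.argv[1:5]],int(sys.argv[5]) if len(sys.argv)>5 else None)
E
python3 -c "
import numpy as np
print(np.array([.3676,.2384])-.005*np.array([np.cos(np.radians(46.5)),np.sin(np.radians(46.5))]))"
python3 plan.py .364 .235 .11 -43.5
```

```text
[0.36415823 0.23477313]
t 1.0 pos [153.8 554.  239.3] phi 74.5 tilt 0.0 F [-0.1  0.   0.1] open 85.6 q6 -0.21
total tool shift mm [-287.9 -251.2  129.3] rotvec [  0.  -0. 118.] -> rows 17.0
[-16.9 -14.8   7.6] [ 0.   -0.    6.94]
[-18.6 -12.6   7.6] [ 0.   -0.    6.94]
[-20.  -10.3   7.6] [ 0.   -0.    6.94]
[-21.1  -7.8   7.6] [ 0.   -0.    6.94]
[-21.9  -5.2   7.6] [ 0.   -0.    6.94]
[-22.3  -2.5   7.6] [ 0.   -0.    6.94]
[-22.5   0.2   7.6] [ 0.   -0.    6.94]
[-22.3   2.9   7.6] [ 0.   -0.    6.94]
[-21.8   5.6   7.6] [ 0.   -0.    6.94]
[-20.9   8.2   7.6] [ 0.   -0.    6.94]
[-19.8  10.7   7.6] [ 0.   -0.    6.94]
[-18.4  13.    7.6] [ 0.   -0.    6.94]
[-16.7  15.1   7.6] [ 0.   -0.    6.94]
[-14.7  17.    7.6] [ 0.   -0.    6.94]
[-12.5  18.6   7.6] [ 0.   -0.    6.94]
[-10.2  20.    7.6] [ 0.   -0.    6.94]
[-7.7 21.1  7.6] [ 0.   -0.    6.94]
```

Call:
apply_moves(series=[-17, -15, 8, 0, 0, 7, 85, -19, -12, 8, 0, 0, 7, 85, -20, -10, 8, 0, 0, 7, 80, -21, -8, 8, 0, 0, 7, 70, -22, -5, 8, 0, 0, 7, 60, -22, -2, 8, 0, 0, 7, 50, -22, 0, 8, 0, 0, 7, 45, -22, 3, 8, 0, 0, 7, 45, -22, 6, 7, 0, 0, 7, 45, -21, 8, 7, 0, 0, 7, 45])

```text
time_s: 1.83
ee_pos: [0.2779, 0.3662, 0.1611]
eef_rot: [0.681, 0.732, 0.0, 0.0]
force: [0.5, 0.6, 0.1]
opening: 0.045
```

Call:
apply_moves(series=[-20, 11, 8, 0, 0, 7, 45, -18, 13, 8, 0, 0, 7, 45, -17, 15, 7, 0, 0, 7, 45, -15, 17, 7, 0, 0, 7, 45, -12, 19, 7, 0, 0, 7, 45, -10, 20, 7, 0, 0, 7, 45, -8, 21, 7, 0, 0, 6, 45])

```text
time_s: 2.42
ee_pos: [0.3634, 0.2336, 0.1102]
eef_rot: [0.92, 0.392, 0.0, 0.0]
force: [1.8, 0.5, -0.6]
opening: 0.0453
```

```bash
python3 plan.py .3642 .2348 .011 -43.5; python3 - <<'E'
from h import *
for n in('scene','top'):
    im=vision.camera(n); cv2.imwrite(f'pics/{n}1.png',im[:,:,::-1])
a=cv2.imread('pics/scene1.png')[60:220,260:480];b=cv2.imread('pics/top1.png')[180:320,150:330]
cv2.imwrite('pics/g1.png',cv2.resize(a,None,fx=3,fy=3)); cv2.imwrite('pics/g1t.png',cv2.resize(b,None,fx=4,fy=4))
E
```

```text
t 2.42 pos [363.4 233.6 110.2] phi -43.9 tilt 0.04 F [ 1.8  0.5 -0.6] open 45.3 q6 1.06
total tool shift mm [ 1.4 -0.3 99.2] rotvec [ 0.  -0.  -0.4] -> rows 3.0
[ 0.5 -0.1 33.1] [ 0.01 -0.01 -0.12]
[ 0.5 -0.1 33.1] [ 0.01 -0.01 -0.12]
[ 0.5 -0.1 33.1] [ 0.01 -0.01 -0.12]
```

View pics/g1.png

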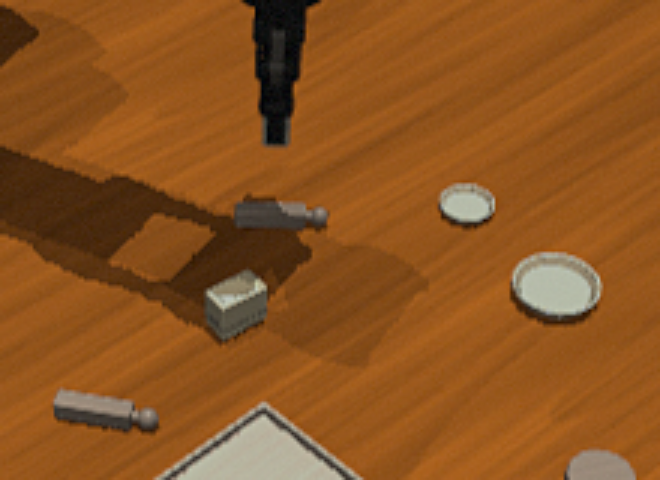

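View pics/g1t.png

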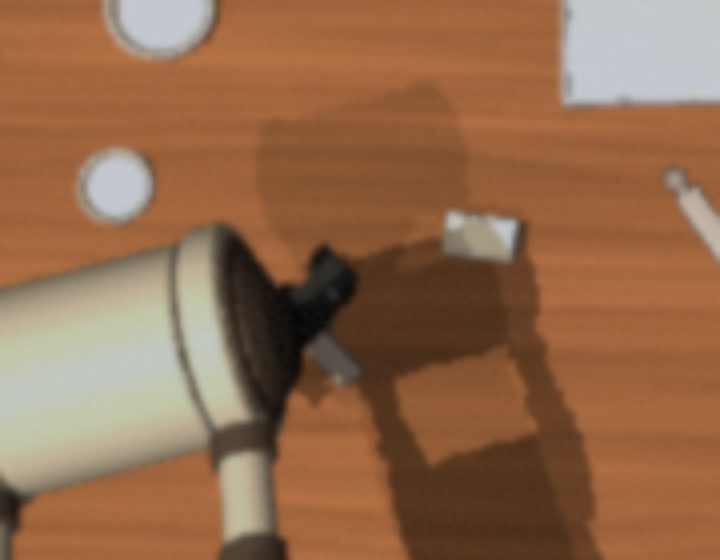

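```bash
python3 - <<'E'
from h import *
o=ctrl.get_obs(); print(np.round(o['q'],2), o['ee_pos'])
p=o['ee_pos']
for z in(.095,.1,.105,.11): print(z,proj('scene',[p[0],p[1],z]).round(1),proj('top',[p[0],p[1],z]).round(1))
E
```

```text
[ 0.29 -0.07  2.11 -0.    1.11  1.05] [0.36341247 0.23246743 0.10956536]
0.095 [[351.3 104.3]] [[222.  265.9]]
0.1 [[351.3 102.6]] [[221.5 265.9]]
0.105 [[351.4 100.9]] [[221. 266.]]
0.11 [[351.4  99.2]] [[220.5 266.1]]
```

Call:
apply_moves(series=[1, 1, 23, 0, 0, 0, 45, 1, 0, 23, 0, 0, 0, 45, 0, 0, 23, 0, 0, 0, 45, 0, 0, 0, 0, 0, 0, 45, 0, 0, 0, 0, 0, 0, 45])

```text
time_s: 2.93
ee_pos: [0.3636, 0.2355, 0.0409]
eef_rot: [0.919, 0.395, -0.001, -0.0]
force: [-0.2, -0.2, 0.3]
opening: 0.045
```

```bash
python3 plan.py .3642 .2348 .011 -43.5
```

```text
t 2.93 pos [363.6 235.5  40.9] phi -43.4 tilt 0.16 F [-0.2 -0.2  0.3] open 45.0 q6 1.05
total tool shift mm [-0.   0.9 29.9] rotvec [-0.1  0.1  0.1] -> rows 1.0
[-0.   0.9 29.9] [-0.09  0.13  0.08]
```

Call:
apply_moves(series=[0, 1, 15, 0, 0, 0, 45, 0, 0, 15, 0, 0, 0, 45, 0, 0, 0, 0, 0, 0, 45, 0, 0, 0, 0, 0, 0, 10, 0, 0, 0, 0, 0, 0, 10, 0, 0, 0, 0, 0, 0, 10, 0, 0, 0, 0, 0, 0, 10, 0, 0, 0, 0, 0, 0, 10])

```text
time_s: 3.6
ee_pos: [0.3669, 0.2352, 0.0132]
eef_rot: [0.919, 0.395, 0.001, 0.0]
force: [-1.4, 0.4, 6.8]
opening: 0.0143
```

```bash
cat > look.py <<'E'
from h import *
import sys
tag=sys.argv[1]; pt=[float(v) for v in sys.argv[2:5]]
out=[]
for n in('scene','top'):
    im=vision.camera(n); c=proj(n,pt)[0].astype(int); w=45
    y0=max(0,min(400-2*w,c[1]-w)); x0=max(0,min(640-2*w,c[0]-w))
    out.append(cv2.resize(im[y0:y0+2*w,x0:x0+2*w,::-1],(390,390),interpolation=cv2.INTER_CUBIC)); print(n,x0,y0)
cv2.imwrite(f'pics/{tag}.png',np.hstack(out))
o=ctrl.get_obs(); print(o['time_s'],np.round(o['ee_pos'],4),np.round(o['force'],1),round(o['opening'],4))
E
python3 look.py a1 .364 .235 .01
```

```text
scene 306 85
top 183 219
3.7 [0.3669 0.2352 0.0132] [-1.8 -0.5  6.6] 0.0136
```

View pics/a1.png

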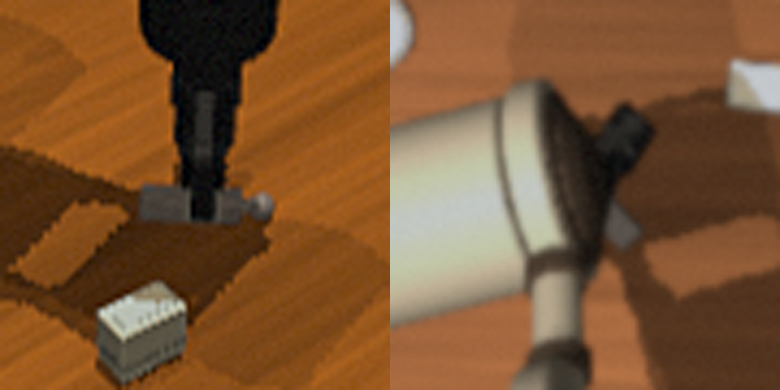

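Call:
apply_moves(series=[0, 0, -5, 0, 0, 0, 8, 0, 0, -10, 0, 0, 0, 8, 0, 0, -20, 0, 0, 0, 8, 0, 0, -20, 0, 0, 0, 8, 0, 0, 0, 0, 0, 0, 8, 0, 0, 0, 0, 0, 0, 8])

```text
time_s: 4.2
ee_pos: [0.3667, 0.235, 0.0678]
eef_rot: [0.919, 0.395, 0.002, 0.0]
force: [-0.5, -1.3, -2.2]
opening: 0.0142
```

```bash
python3 look.py a2 .364 .235 .05
```

```text
scene 306 73
top 180 220
4.3 [0.3649 0.2344 0.0657] [-0.8  0.4 -1.7] 0.0141
```

View pics/a2.png

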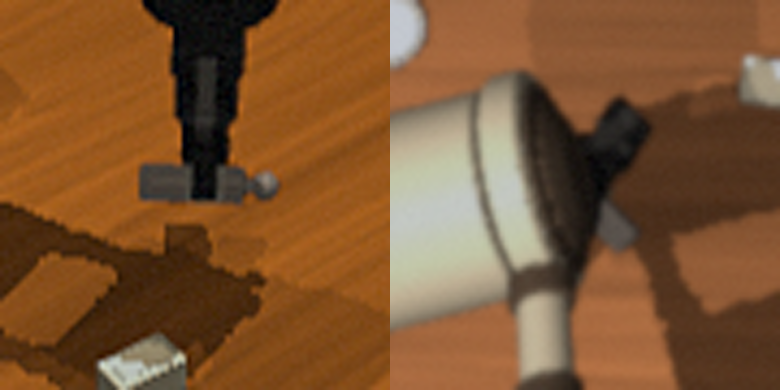

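```bash
python3 plan.py .612 -.335 .11 5.9 18
```

```text
t 4.3 pos [364.9 234.4  65.7] phi -43.5 tilt 0.06 F [-0.8  0.4 -1.7] open 14.1 q6 1.05
total tool shift mm [-242.8  571.2  -44.3] rotvec [ -0.1   0.  -49.4] -> rows 16.0
[-13.5  31.7  -2.5] [-0.    0.   -2.75]
[-15.   31.1  -2.5] [-0.    0.   -2.75]
[-16.5  30.3  -2.5] [-0.    0.   -2.75]
[-17.9  29.5  -2.5] [-0.    0.   -2.75]
[-19.3  28.6  -2.5] [-0.    0.   -2.75]
[-20.6  27.6  -2.5] [-0.    0.   -2.75]
[-21.9  26.6  -2.5] [-0.    0.   -2.75]
[-23.2  25.5  -2.5] [-0.    0.   -2.75]
[-24.4  24.4  -2.5] [-0.    0.   -2.75]
[-25.5  23.2  -2.5] [-0.    0.   -2.75]
[-26.6  21.9  -2.5] [-0.    0.   -2.75]
[-27.6  20.6  -2.5] [-0.    0.   -2.75]
[-28.6  19.3  -2.5] [-0.    0.   -2.75]
[-29.5  17.9  -2.5] [-0.    0.   -2.75]
[-30.3  16.5  -2.5] [-0.    0.   -2.75]
[-31.   15.   -2.5] [-0.    0.   -2.75]
[-31.7  13.5  -2.5] [-0.    0.   -2.75]
[-32.3  12.   -2.5] [-0.    0.   -2.75]
```

Call:
apply_moves(series=[-13, 25, -20, 0, 0, -3, 8, -15, 31, -15, 0, 0, -3, 8, -16, 30, -10, 0, 0, -3, 8, -18, 29, 0, 0, 0, -3, 8, -19, 29, 0, 0, 0, -3, 8, -21, 28, 0, 0, 0, -3, 8, -22, 27, 0, 0, 0, -3, 8, -23, 25, 0, 0, 0, -3, 8, -24, 24, 0, 0, 0, -3, 8, -25, 23, 0, 0, 0, -3, 8])

```text
time_s: 5.13
ee_pos: [0.5037, -0.0738, 0.1095]
eef_rot: [0.785, 0.62, -0.001, -0.001]
force: [0.4, -0.5, -2.1]
opening: 0.0144
```

```bash
python3 plan.py .612 -.335 .10 5.9 9
```

```text
t 5.13 pos [503.7 -73.8 109.5] phi -13.4 tilt 0.18 F [ 0.4 -0.5 -2.1] open 14.4 q6 -0.15
total tool shift mm [-229.   165.9    8.9] rotvec [ -0.2  -0.1 -19.3] -> rows 8.0
[-25.4  18.4   1. ] [-0.02 -0.01 -2.14]
[-26.1  17.5   1. ] [-0.02 -0.01 -2.14]
[-26.7  16.5   1. ] [-0.02 -0.01 -2.14]
[-27.3  15.5   1. ] [-0.02 -0.01 -2.14]
[-27.9  14.4   1. ] [-0.02 -0.01 -2.14]
[-28.4  13.4   1. ] [-0.02 -0.01 -2.14]
[-28.9  12.3   1. ] [-0.02 -0.01 -2.14]
[-29.3  11.2   1. ] [-0.02 -0.01 -2.14]
[-29.7  10.1   1.1] [-0.02 -0.01 -2.14]
```

Call:
apply_moves(series=[-25, 18, 1, 0, 0, -2, 8, -26, 17, 1, 0, 0, -2, 8, -27, 16, 1, 0, 0, -2, 8, -27, 15, 1, 0, 0, -2, 8, -28, 14, 1, 0, 0, -2, 8, -28, 13, 1, 0, 0, -2, 8, -24, 10, 1, 0, 0, -2, 8, -12, 5, 1, 0, 0, -2, 8, 0, 0, 0, 0, 0, 0, 8, 0, 0, 0, 0, 0, 0, 8])

```text
time_s: 5.97
ee_pos: [0.5861, -0.2816, 0.1013]
eef_rot: [0.692, 0.722, -0.0, -0.002]
force: [-0.2, 0.5, -1.7]
opening: 0.0143
```

```bash
python3 plan.py .612 -.335 .05 5.9
```

```text
t 5.97 pos [ 586.1 -281.6  101.3] phi 2.4 tilt 0.21 F [-0.2  0.5 -1.7] open 14.3 q6 -0.68
total tool shift mm [-54.6  23.8  51.1] rotvec [-0.1 -0.1 -3.5] -> rows 2.0
[-27.3  11.9  25.5] [-0.07 -0.07 -1.76]
[-27.6  11.   25.6] [-0.07 -0.07 -1.76]
```

Call:
apply_moves(series=[-27, 12, 15, 0, 0, -1.75, 8, -28, 11, 15, 0, 0, -1.75, 8, 0, 0, 10, 0, 0, 0, 8, 0, 0, 10, 0, 0, 0, 8, 0, 0, 0, 0, 0, 0, 8, 0, 0, 0, 0, 0, 0, 8])

```text
time_s: 6.47
ee_pos: [0.6124, -0.3334, 0.0522]
eef_rot: [0.669, 0.743, 0.0, -0.002]
force: [0.3, 0.8, -0.7]
opening: 0.0143
```

```bash
python3 plan.py .612 -.335 .0245 5.9; python3 look.py p1 .612 -.335 .03
```

```text
t 6.47 pos [ 612.4 -333.4   52.2] phi 6.0 tilt 0.19 F [ 0.3  0.8 -0.7] open 14.3 q6 -0.78
total tool shift mm [-1.6 -0.5 27.7] rotvec [-0.1 -0.1  0.1] -> rows 1.0
[-1.6 -0.5 27.7] [-0.13 -0.14  0.13]
scene 158 286
top 407 129
6.5667 [ 0.6136 -0.3346  0.0543] [-0.2  1.2 -2. ] 0.0139
```

View pics/p1.png

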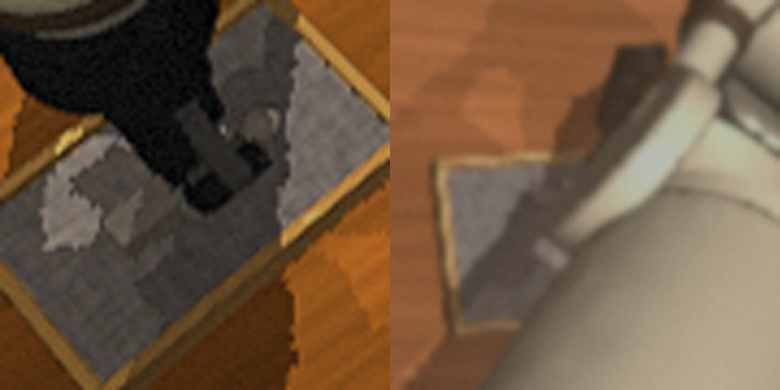

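Call:
apply_moves(series=[-1, 0, 14, 0, 0, 0, 8, 0, 0, 12, 0, 0, 0, 8, 0, 0, 0, 0, 0, 0, 8, 0, 0, 0, 0, 0, 0, 8])

```text
time_s: 6.9
ee_pos: [0.6122, -0.3355, 0.0252]
eef_rot: [0.669, 0.743, -0.0, -0.002]
force: [-0.3, 0.2, -1.3]
opening: 0.0147
```

Call:
apply_moves(series=[0, 0, 1.5, 0, 0, 0, 8, 0, 0, 0, 0, 0, 0, 8])

```text
time_s: 7.07
ee_pos: [0.6136, -0.3367, 0.0259]
eef_rot: [0.669, 0.743, 0.0, 0.0]
force: [1.1, 0.4, -2.2]
opening: 0.0137
```

Call:
apply_moves(series=[0, 0, 1.5, 0, 0, 0, 8, 0, 0, 0, 0, 0, 0, 8])

```text
time_s: 7.23
ee_pos: [0.6136, -0.3367, 0.0245]
eef_rot: [0.669, 0.743, 0.0, 0.0]
force: [-0.2, 0.1, -1.0]
opening: 0.0144
```

Call:
apply_moves(series=[0, 0, 1.5, 0, 0, 0, 8, 0, 0, 0, 0, 0, 0, 8])

```text
time_s: 7.4
ee_pos: [0.6138, -0.3369, 0.0233]
eef_rot: [0.669, 0.743, 0.0, 0.001]
force: [0.7, 0.2, -0.0]
opening: 0.0141
```

Call:
apply_moves(series=[0, 0, 1, 0, 0, 0, 8, 0, 0, 0, 0, 0, 0, 8])

```text
time_s: 7.57
ee_pos: [0.6138, -0.3369, 0.0233]
eef_rot: [0.669, 0.743, -0.0, 0.0]
force: [-2.6, 1.8, 4.8]
opening: 0.0139
```

Contact with the floor; I'll release with a small opening and lift.

Call:
apply_moves(series=[0, 0, -0.5, 0, 0, 0, 22, 0, 0, 0, 0, 0, 0, 22, 0, 0, 0, 0, 0, 0, 22, 0, 0, -5, 0, 0, 0, 22, 0, 0, -15, 0, 0, 0, 22, 0, 0, -30, 0, 0, 0, 22, 0, 0, -40, 0, 0, 0, 45])

```text
time_s: 8.15
ee_pos: [0.6115, -0.3351, 0.1106]
eef_rot: [0.669, 0.743, -0.0, -0.003]
force: [0.7, -0.9, 0.4]
opening: 0.0326
```

```bash
python3 -c "
import numpy as np
print(np.array([.4494,-.0101])-.005*np.array([np.cos(np.radians(37.2)),np.sin(np.radians(37.2))]))"; python3 look.py p2 .6 -.335 .03;  python3 plan.py .4454 -.0131 .10 -52.8 
```

```text
[ 0.44541735 -0.013123  ]
scene 154 281
top 407 134
8.25 [ 0.6179 -0.34    0.1229] [ 1.1 -0.8  1.1] 0.0446
t 8.25 pos [ 617.9 -340.   122.9] phi 6.0 tilt 0.93 F [ 1.1 -0.8  1.1] open 44.6 q6 -0.78
total tool shift mm [ 343.3 -137.6   17.4] rotvec [ 0.9  0.2 58.8] -> rows 10.0
[ 34.3 -13.8   1.7] [0.09 0.02 5.88]
[ 32.7 -17.2   1.8] [0.09 0.02 5.88]
[ 30.8 -20.5   1.8] [0.09 0.02 5.88]
[ 28.5 -23.5   1.9] [0.09 0.02 5.88]
[ 26.  -26.3   1.9] [0.09 0.02 5.88]
[ 23.2 -28.8   2. ] [0.09 0.02 5.88]
[ 20.1 -31.    2. ] [0.09 0.02 5.88]
[ 16.8 -32.9   2.1] [0.09 0.02 5.88]
[ 13.3 -34.5   2.2] [0.09 0.02 5.88]
[  9.7 -35.7   2.2] [0.09 0.02 5.88]
```

View pics/p2.png

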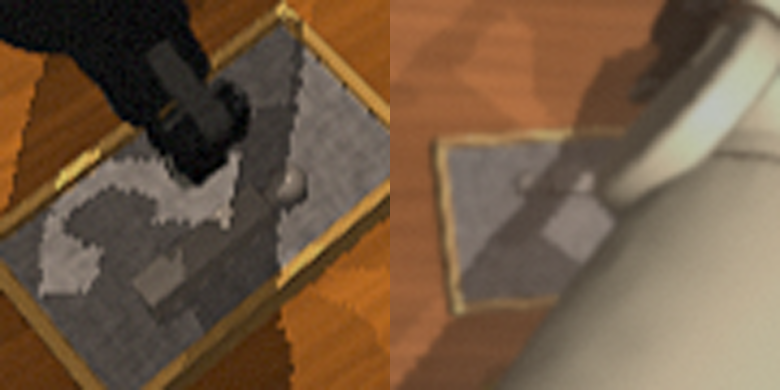

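Call:
apply_moves(series=[34, -14, 2, 0, 0, 6, 45, 33, -17, 2, 0, 0, 6, 45, 31, -20, 2, 0, 0, 6, 45, 28, -23, 2, 0, 0, 6, 45, 26, -26, 2, 0, 0, 6, 45, 23, -29, 2, 0, 0, 6, 45, 20, -31, 2, 0, 0, 6, 45, 17, -33, 2, 0, 0, 6, 45, 13, -30, 2, 0, 0, 6, 45, 8, -26, 2, 0, 0, 5, 45])

```text
time_s: 9.08
ee_pos: [0.4526, -0.0185, 0.0934]
eef_rot: [0.949, 0.315, 0.001, 0.0]
force: [0.5, 0.7, -0.3]
opening: 0.0447
```

Call:
apply_moves(series=[0, 0, 10, 0, 0, 0, 45, 0, 0, 10, 0, 0, 0, 45, 0, 0, 10, 0, 0, 0, 45, 0, 0, 0, 0, 0, 0, 45])

```text
time_s: 9.42
ee_pos: [0.4525, -0.0207, 0.0606]
eef_rot: [0.948, 0.317, -0.001, -0.001]
force: [-0.7, -0.3, 0.2]
opening: 0.0449
```

```bash
python3 plan.py .4454 -.0131 .013 -52.8
```

```text
t 9.42 pos [452.5 -20.7  60.6] phi -53.0 tilt 0.15 F [-0.7 -0.3  0.2] open 44.9 q6 0.61
total tool shift mm [ -1.  -10.3  47.6] rotvec [-0.1  0.1 -0.2] -> rows 2.0
[-0.5 -5.1 23.8] [-0.06  0.05 -0.12]
[-0.5 -5.2 23.8] [-0.06  0.05 -0.12]
```

Call:
apply_moves(series=[0, -5, 14, 0, 0, 0, 45, -1, -5, 14, 0, 0, 0, 45, 0, 0, 10, 0, 0, 0, 45, 0, 0, 0, 0, 0, 0, 45, 0, 0, 0, 0, 0, 0, 45])

```text
time_s: 9.83
ee_pos: [0.4466, -0.0134, 0.024]
eef_rot: [0.948, 0.317, -0.0, -0.0]
force: [-0.1, 0.1, -0.9]
opening: 0.0448
```

```bash
python3 plan.py .4454 -.0131 .013 -52.8;python3 look.py b1 .4454 -.0131 .013
```

```text
t 9.83 pos [446.6 -13.4  24. ] phi -53.1 tilt 0.06 F [-0.1  0.1 -0.9] open 44.8 q6 0.62
total tool shift mm [-0.8 -0.9 11. ] rotvec [-0.   0.  -0.3] -> rows 1.0
[-0.8 -0.9 11. ] [-0.04  0.04 -0.25]
scene 247 149
top 281 190
9.9333 [ 0.4474 -0.0134  0.025 ] [ 0.6  0.5 -0.7] 0.0452
```

View pics/b1.png

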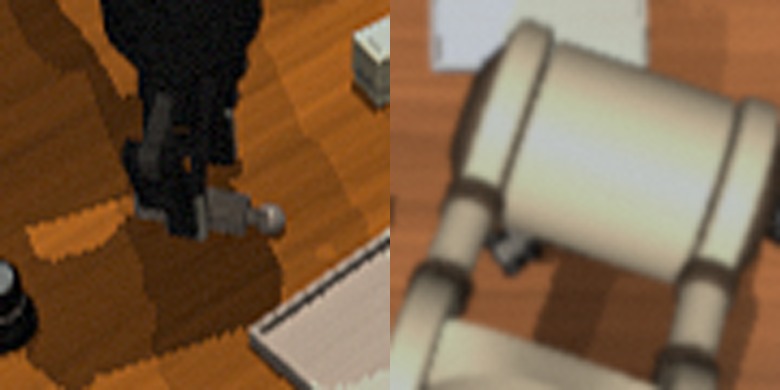

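Call:
apply_moves(series=[-1, -1, 10, 0, 0, 0, 45, 0, 0, 0, 0, 0, 0, 30, 0, 0, 0, 0, 0, 0, 8, 0, 0, 0, 0, 0, 0, 8, 0, 0, 0, 0, 0, 0, 8, 0, 0, 0, 0, 0, 0, 8, 0, 0, 0, 0, 0, 0, 8])

```text
time_s: 10.52
ee_pos: [0.4451, -0.0126, 0.0143]
eef_rot: [0.948, 0.317, 0.0, 0.0]
force: [0.6, -0.9, -0.8]
opening: 0.0144
```

Call:
apply_moves(series=[0, 0, -5, 0, 0, 0, 8, 0, 0, -15, 0, 0, 0, 8, 0, 0, -30, 0, 0, 0, 8, 0, 0, -30, 0, 0, 0, 8, 0, 0, 0, 0, 0, 0, 8, 0, 0, 0, 0, 0, 0, 8])

```text
time_s: 11.02
ee_pos: [0.4467, -0.013, 0.0963]
eef_rot: [0.948, 0.317, 0.002, 0.001]
force: [-0.2, 0.4, -1.5]
opening: 0.0141
```

```bash
python3 look.py b2 .445 -.0131 .06; python3 plan.py .574 -.339 .09 5.9 10
```

```text
scene 246 135
top 282 189
11.1167 [ 0.4443 -0.0123  0.0936] [-0.2  0.1 -1.8] 0.0136
t 11.12 pos [444.3 -12.3  93.6] phi -53.0 tilt 0.08 F [-0.2  0.1 -1.8] open 13.6 q6 0.62
total tool shift mm [-92.9 339.    3.3] rotvec [ -0.1   0.  -58.9] -> rows 9.0
[-9.3 33.9  0.3] [-0.01  0.   -5.89]
[-12.7  32.8   0.3] [-0.01  0.   -5.89]
[-16.   31.3   0.3] [-0.01  0.   -5.89]
[-19.1  29.5   0.3] [-0.01  0.   -5.89]
[-22.1  27.4   0.3] [-0.01  0.   -5.89]
[-24.8  24.9   0.3] [-0.01  0.   -5.89]
[-27.2  22.3   0.4] [-0.01  0.   -5.89]
[-29.3  19.4   0.4] [-0.01  0.   -5.89]
[-31.2  16.2   0.4] [-0.01  0.   -5.89]
[-32.7  13.    0.4] [-0.01  0.   -5.89]
```

View pics/b2.png

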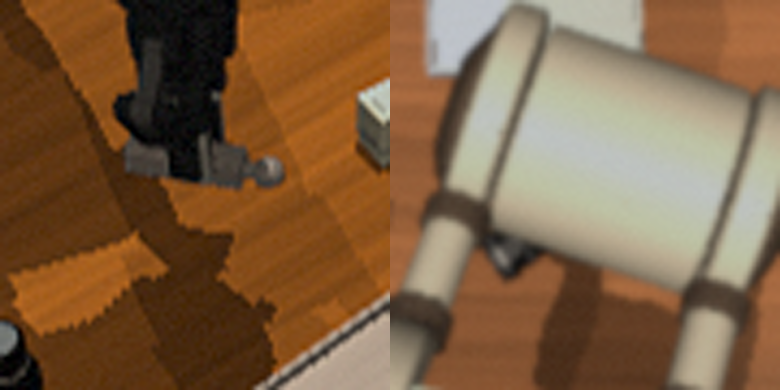

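Call:
apply_moves(series=[-9, 34, 0, 0, 0, -6, 8, -13, 33, 0, 0, 0, -6, 8, -16, 31, 0, 0, 0, -6, 8, -19, 29, 0, 0, 0, -6, 8, -22, 27, 0, 0, 0, -6, 8, -25, 25, 0, 0, 0, -6, 8, -27, 22, 0, 0, 0, -6, 8, -29, 19, 0, 0, 0, -6, 8, -31, 16, 0, 0, 0, -6, 8, -28, 12, 0, 0, 0, -5, 8])

```text
time_s: 11.95
ee_pos: [0.5743, -0.3336, 0.0915]
eef_rot: [0.668, 0.744, -0.0, -0.002]
force: [1.9, -0.9, -0.5]
opening: 0.0138
```

Call:
apply_moves(series=[0, 0, 15, 0, 0, 0, 8, 0, 0, 15, 0, 0, 0, 8, 0, 0, 0, 0, 0, 0, 8, 0, 0, 0, 0, 0, 0, 8])

```text
time_s: 12.28
ee_pos: [0.5729, -0.3294, 0.0607]
eef_rot: [0.669, 0.743, -0.0, -0.004]
force: [0.4, 1.4, -1.2]
opening: 0.014
```

```bash
python3 plan.py .574 -.339 .0245 5.9;python3 look.py p3 .6 -.335 .03
```

```text
t 12.28 pos [ 572.9 -329.4   60.7] phi 6.0 tilt 0.43 F [ 0.4  1.4 -1.2] open 14.0 q6 -0.81
total tool shift mm [-9.8  0.2 36.1] rotvec [-0.3 -0.3  0.1] -> rows 1.0
[-9.8  0.2 36.1] [-0.29 -0.32  0.1 ]
scene 154 281
top 407 134
12.3833 [ 0.5748 -0.3309  0.0638] [-0.8 -0.2 -1.5] 0.0143
```

View pics/p3.png

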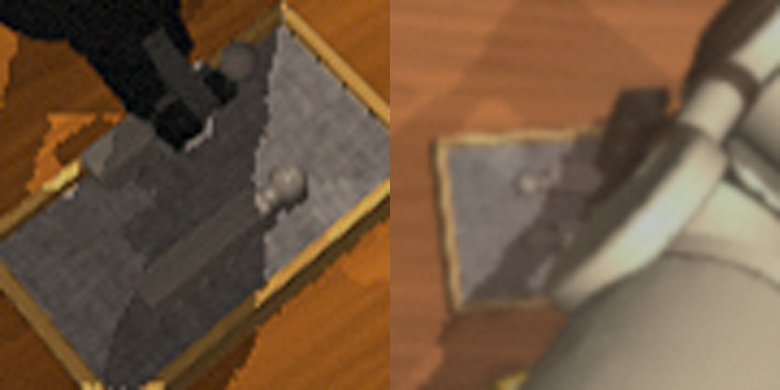

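Call:
apply_moves(series=[-7, 0, 18, 0, 0, 0, 8, 0, 0, 14, 0, 0, 0, 8, 0, 0, 0, 0, 0, 0, 8, 0, 0, 0, 0, 0, 0, 8])

```text
time_s: 12.72
ee_pos: [0.575, -0.3379, 0.0312]
eef_rot: [0.669, 0.743, 0.0, -0.002]
force: [0.3, 0.8, -2.0]
opening: 0.0142
```

```bash
python3 plan.py .574 -.339 .0245 5.9
```

```text
t 12.72 pos [ 575.  -337.9   31.2] phi 6.0 tilt 0.18 F [ 0.3  0.8 -2. ] open 14.2 q6 -0.82
total tool shift mm [-1.  -1.1  6.7] rotvec [-0.1 -0.1  0.1] -> rows 1.0
[-1.  -1.1  6.7] [-0.12 -0.14  0.1 ]
```

Call:
apply_moves(series=[0, -1, 5, 0, 0, 0, 8, 0, 0, 0, 0, 0, 0, 8, 0, 0, 1, 0, 0, 0, 8, 0, 0, 0, 0, 0, 0, 8])

```text
time_s: 13.05
ee_pos: [0.5751, -0.3394, 0.0267]
eef_rot: [0.669, 0.743, 0.0, 0.0]
force: [0.9, 0.4, -1.4]
opening: 0.0144
```

Call:
apply_moves(series=[0, 0, 1, 0, 0, 0, 8, 0, 0, 0, 0, 0, 0, 8])

```text
time_s: 13.22
ee_pos: [0.575, -0.3394, 0.0255]
eef_rot: [0.669, 0.743, 0.0, 0.0]
force: [-0.1, 0.3, -1.3]
opening: 0.014
```

Call:
apply_moves(series=[0, 0, 1.2, 0, 0, 0, 8, 0, 0, 0, 0, 0, 0, 8])

```text
time_s: 13.38
ee_pos: [0.5752, -0.3396, 0.0244]
eef_rot: [0.669, 0.743, 0.0, 0.0]
force: [-0.8, 0.7, -0.7]
opening: 0.0143
```

Call:
apply_moves(series=[0, 0, 1, 0, 0, 0, 8, 0, 0, 0, 0, 0, 0, 8])

```text
time_s: 13.55
ee_pos: [0.5752, -0.3396, 0.0244]
eef_rot: [0.669, 0.743, -0.0, 0.0]
force: [-2.9, 1.5, 6.3]
opening: 0.0139
```

Seated. I'll release, lift and head for box A at (0.4327, 0.1314).

Call:
apply_moves(series=[0, 0, -0.5, 0, 0, 0, 22, 0, 0, 0, 0, 0, 0, 22, 0, 0, 0, 0, 0, 0, 22, 0, 0, -5, 0, 0, 0, 22, 0, 0, -15, 0, 0, 0, 22, 0, 0, -30, 0, 0, 0, 22, 0, 0, -30, 0, 0, 0, 45, 0, 0, 0, 0, 0, 0, 50])

```text
time_s: 14.22
ee_pos: [0.5787, -0.3425, 0.1128]
eef_rot: [0.669, 0.743, 0.0, 0.007]
force: [1.3, -0.9, 1.3]
opening: 0.0452
```

```bash
python3 plan.py .4327 .1314 .09 -3.9 14;python3 look.py p4 .6 -.335 .03
```

```text
t 14.22 pos [ 578.7 -342.5  112.8] phi 6.0 tilt 0.78 F [ 1.3 -0.9  1.3] open 45.2 q6 -0.82
total tool shift mm [486.8 -95.9  17.1] rotvec [0.6 0.5 9.9] -> rows 13.0
[34.8 -6.9  1.2] [0.04 0.04 0.71]
[34.7 -7.3  1.2] [0.04 0.04 0.71]
[34.6 -7.7  1.3] [0.04 0.04 0.71]
[34.5 -8.1  1.3] [0.04 0.04 0.71]
[34.4 -8.6  1.3] [0.04 0.04 0.71]
[34.3 -9.   1.4] [0.04 0.04 0.71]
[34.2 -9.4  1.4] [0.04 0.04 0.71]
[34.  -9.8  1.4] [0.04 0.04 0.71]
[ 33.9 -10.2   1.4] [0.04 0.04 0.71]
[ 33.8 -10.7   1.5] [0.04 0.04 0.71]
[ 33.7 -11.1   1.5] [0.04 0.04 0.71]
[ 33.5 -11.5   1.5] [0.04 0.04 0.71]
[ 33.4 -11.9   1.6] [0.04 0.04 0.71]
[ 33.2 -12.3   1.6] [0.04 0.04 0.71]
scene 154 281
top 407 134
14.3167 [ 0.5764 -0.3406  0.1072] [-0.3  0.8 -0.3] 0.0501
```

View pics/p4.png

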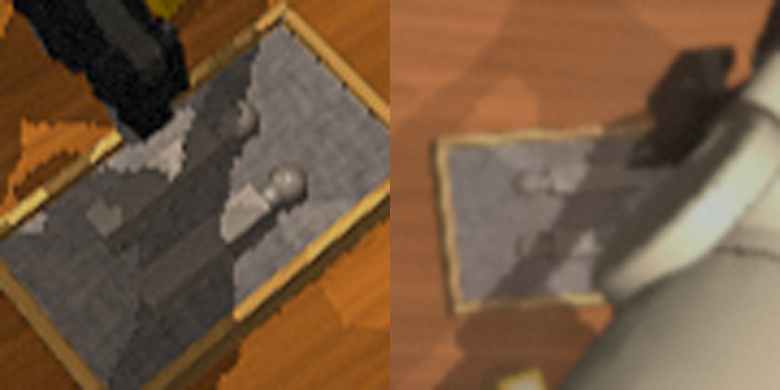

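Call:
apply_moves(series=[35, -7, 1, 0, 0, 1, 50, 35, -7, 1, 0, 0, 1, 50, 35, -8, 1, 0, 0, 1, 50, 34, -8, 1, 0, 0, 1, 50, 34, -9, 1, 0, 0, 1, 50, 34, -9, 1, 0, 0, 1, 50, 34, -9, 1, 0, 0, 1, 50, 34, -10, 1, 0, 0, 1, 50, 34, -10, 1, 0, 0, 1, 50, 34, -10, 1, 0, 0, 1, 50])

```text
time_s: 15.15
ee_pos: [0.4773, 0.003, 0.0928]
eef_rot: [0.732, 0.681, -0.001, -0.001]
force: [0.4, 0.4, -0.3]
opening: 0.0497
```

Call:
apply_moves(series=[34, -10, 1, 0, 0, 0, 50, 34, -10, 1, 0, 0, 0, 50, 30, -10, 1, 0, 0, 0, 50, 20, -8, 1, 0, 0, 0, 50, 0, 0, 0, 0, 0, 0, 50, 0, 0, 0, 0, 0, 0, 50])

```text
time_s: 15.65
ee_pos: [0.4482, 0.1224, 0.0889]
eef_rot: [0.731, 0.683, -0.001, -0.0]
force: [-0.7, 0.1, 0.0]
opening: 0.0501
```

```bash
python3 plan.py .4327 .1314 .06 -3.9
```

```text
t 15.65 pos [448.2 122.4  88.9] phi -3.9 tilt 0.1 F [-0.7  0.1  0. ] open 50.1 q6 0.07
total tool shift mm [  8.  -16.   28.9] rotvec [-0.1  0.   0. ] -> rows 1.0
[  8.  -16.   28.9] [-0.1   0.03  0.03]
```

Call:
apply_moves(series=[8, -16, 10, 0, 0, 0, 50, 0, 0, 15, 0, 0, 0, 50, 0, 0, 0, 0, 0, 0, 50, 0, 0, 0, 0, 0, 0, 50])

```text
time_s: 15.98
ee_pos: [0.4336, 0.1299, 0.0641]
eef_rot: [0.732, 0.681, -0.001, -0.001]
force: [-0.7, -0.2, 0.2]
opening: 0.0496
```

```bash
python3 plan.py .4327 .1314 .017 -3.9;python3 look.py c1 .4327 .1314 .03
```

```text
t 15.98 pos [433.6 129.9  64.1] phi -4.1 tilt 0.11 F [-0.7 -0.2  0.2] open 49.6 q6 0.09
total tool shift mm [ 1.5 -0.9 47.1] rotvec [-0.1  0.  -0.2] -> rows 2.0
[ 0.7 -0.4 23.5] [-0.05  0.01 -0.09]
[ 0.7 -0.5 23.5] [-0.05  0.01 -0.09]
scene 293 112
top 224 193
16.0833 [0.4349 0.1301 0.0653] [0.7 0.3 0.1] 0.0504
```

View pics/c1.png

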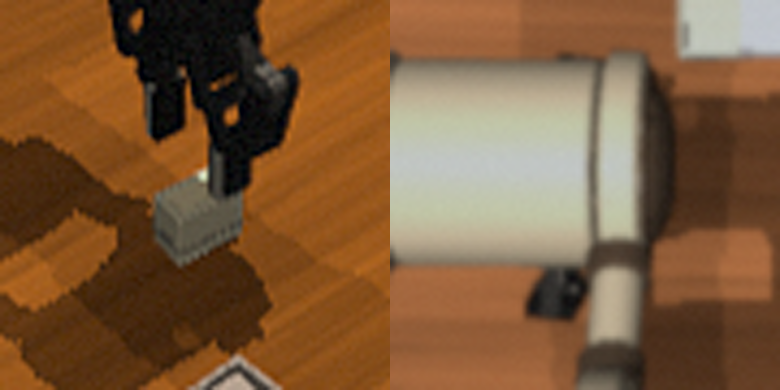

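Call:
apply_moves(series=[1, -1, 20, 0, 0, 0, 50, 0, 0, 20, 0, 0, 0, 50, 0, 0, 7, 0, 0, 0, 50, 0, 0, 0, 0, 0, 0, 40, 0, 0, 0, 0, 0, 0, 20, 0, 0, 0, 0, 0, 0, 18, 0, 0, 0, 0, 0, 0, 18, 0, 0, 0, 0, 0, 0, 18])

```text
time_s: 16.75
ee_pos: [0.434, 0.1319, 0.0186]
eef_rot: [0.731, 0.682, 0.001, 0.001]
force: [-0.4, -0.5, 2.8]
opening: 0.025
```

Call:
apply_moves(series=[0, 0, -5, 0, 0, 0, 18, 0, 0, -15, 0, 0, 0, 18, 0, 0, -20, 0, 0, 0, 18, 0, 0, 0, 0, 0, 0, 18, 0, 0, 0, 0, 0, 0, 18])

```text
time_s: 17.17
ee_pos: [0.4342, 0.132, 0.0589]
eef_rot: [0.731, 0.682, 0.001, 0.001]
force: [-0.7, 0.0, -0.5]
opening: 0.0248
```

```bash
python3 look.py c2 .4327 .1314 .05;python3 -c "
import numpy as np
a=np.radians(2.9);R=np.array([[np.cos(a),-np.sin(a)],[np.sin(a),np.cos(a)]])
for l in ([0,.03],[0,-.03]): print(np.array([.5887,.0225])+R@l)";python3 plan.py .587 .0525 .065 2.9
```

```text
scene 293 106
top 223 193
17.2667 [0.4325 0.1319 0.0571] [ 0.2 -0.  -1. ] 0.0246
[0.58718221 0.05246158]
[ 0.59021779 -0.00746158]
t 17.27 pos [432.5 131.9  57.1] phi -4.0 tilt 0.05 F [ 0.2 -0.  -1. ] open 24.6 q6 0.1
total tool shift mm [-68.4 159.7  -8. ] rotvec [-0.   0.  -6.9] -> rows 5.0
[-13.7  31.9  -1.6] [-0.01  0.   -1.38]
[-14.4  31.6  -1.6] [-0.01  0.   -1.38]
[-15.2  31.2  -1.6] [-0.01  0.   -1.38]
[-16.   30.9  -1.6] [-0.01  0.   -1.38]
[-16.7  30.5  -1.6] [-0.01  0.   -1.38]
```

View pics/c2.png

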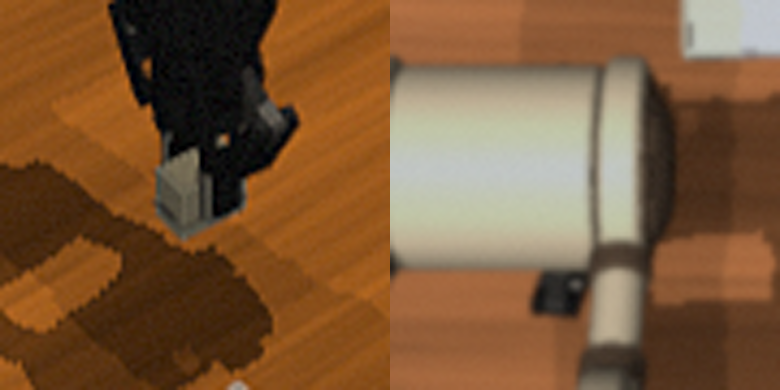

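Call:
apply_moves(series=[-11, 25, -3, 0, 0, -1, 18, -12, 27, -2, 0, 0, -1, 18, -13, 27, -1, 0, 0, -1, 18, -13, 27, 0, 0, 0, -1, 18, -12, 27, 0, 0, 0, -1, 18, -7, 17, 0, 0, 0, -1, 18, -3, 8, 0, 0, 0, -1, 18, 0, 0, 0, 0, 0, 0, 18, 0, 0, 0, 0, 0, 0, 18])

```text
time_s: 18.02
ee_pos: [0.5877, 0.0573, 0.0624]
eef_rot: [0.689, 0.725, -0.001, -0.001]
force: [0.0, -0.8, -0.8]
opening: 0.0252
```

```bash
python3 plan.py .587 .0525 .0225 2.9
```

```text
t 18.02 pos [587.7  57.3  62.4] phi 3.0 tilt 0.16 F [ 0.  -0.8 -0.8] open 25.2 q6 -0.16
total tool shift mm [-4.8 -0.8 39.9] rotvec [-0.2 -0.   0.1] -> rows 2.0
[-2.4 -0.4 20. ] [-0.08 -0.02  0.03]
[-2.4 -0.4 20. ] [-0.08 -0.02  0.03]
```

Call:
apply_moves(series=[-4, -1, 18, 0, 0, 0, 18, 0, 0, 16, 0, 0, 0, 18, 0, 0, 3, 0, 0, 0, 18, 0, 0, 0, 0, 0, 0, 18, 0, 0, 0, 0, 0, 0, 18])

```text
time_s: 18.43
ee_pos: [0.5876, 0.0534, 0.0268]
eef_rot: [0.688, 0.725, -0.0, -0.0]
force: [0.3, 0.3, -0.5]
opening: 0.0254
```

Call:
apply_moves(series=[0, 0, 1, 0, 0, 0, 18, 0, 0, 0, 0, 0, 0, 18])

```text
time_s: 18.6
ee_pos: [0.5888, 0.053, 0.0266]
eef_rot: [0.688, 0.725, 0.001, 0.001]
force: [-0.3, -0.5, -0.7]
opening: 0.0251
```

Call:
apply_moves(series=[0, 0, 1, 0, 0, 0, 18, 0, 0, 0, 0, 0, 0, 18])

```text
time_s: 18.77
ee_pos: [0.5885, 0.0529, 0.025]
eef_rot: [0.688, 0.725, 0.0, 0.0]
force: [0.7, -0.1, -1.0]
opening: 0.0251
```

Call:
apply_moves(series=[0, 0, 1.5, 0, 0, 0, 18, 0, 0, 0, 0, 0, 0, 18])

```text
time_s: 18.93
ee_pos: [0.5881, 0.0529, 0.023]
eef_rot: [0.688, 0.725, -0.0, -0.0]
force: [0.5, 0.3, -0.0]
opening: 0.0252
```

Call:
apply_moves(series=[0, 0, 1, 0, 0, 0, 18, 0, 0, 0, 0, 0, 0, 18])

```text
time_s: 19.1
ee_pos: [0.5883, 0.0529, 0.0226]
eef_rot: [0.688, 0.725, -0.0, -0.0]
force: [-2.3, -0.1, 3.9]
opening: 0.025
```

Box A is seated. I'll release it and rise, then look at it.

Call:
apply_moves(series=[0, 0, -0.5, 0, 0, 0, 32, 0, 0, 0, 0, 0, 0, 36, 0, 0, 0, 0, 0, 0, 36, 0, 0, -10, 0, 0, 0, 36, 0, 0, -20, 0, 0, 0, 40, 0, 0, -30, 0, 0, 0, 45, 0, 0, -15, 0, 0, 0, 50, 0, 0, 0, 0, 0, 0, 50])

```text
time_s: 19.77
ee_pos: [0.5916, 0.0526, 0.103]
eef_rot: [0.688, 0.725, 0.003, 0.004]
force: [0.8, -0.0, 0.7]
opening: 0.0499
```

```bash
python3 look.py c3 .5887 .0225 .02; python3 plan.py .3942 -.2496 .09 69.9 11
```

```text
scene 301 178
top 269 134
19.8667 [0.5887 0.0528 0.0986] [-1.2 -0.2 -0.6] 0.0502
t 19.87 pos [588.7  52.8  98.6] phi 3.0 tilt 0.1 F [-1.2 -0.2 -0.6] open 50.2 q6 -0.17
total tool shift mm [-291.9 -210.1    8.3] rotvec [  0.1   0.1 -66.9] -> rows 10.0
[-26.5 -19.1   0.8] [ 0.01  0.01 -6.08]
[-24.4 -21.8   0.8] [ 0.01  0.01 -6.08]
[-21.9 -24.3   0.8] [ 0.01  0.01 -6.08]
[-19.2 -26.4   0.8] [ 0.01  0.01 -6.08]
[-16.3 -28.3   0.8] [ 0.01  0.01 -6.08]
[-13.2 -29.9   0.8] [ 0.01  0.01 -6.08]
[-10.  -31.1   0.8] [ 0.01  0.01 -6.08]
[ -6.6 -32.    0.8] [ 0.01  0.01 -6.08]
[ -3.2 -32.5   0.8] [ 0.01  0.01 -6.08]
[  0.3 -32.7   0.8] [ 0.01  0.01 -6.08]
[  3.7 -32.5   0.8] [ 0.01  0.01 -6.08]
```

View pics/c3.png

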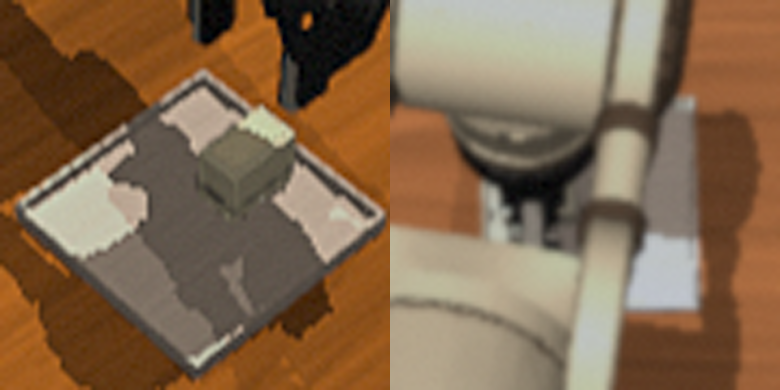

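Call:
apply_moves(series=[-26, -19, 1, 0, 0, -6, 50, -24, -22, 1, 0, 0, -6, 50, -22, -24, 1, 0, 0, -6, 50, -19, -26, 1, 0, 0, -6, 50, -16, -28, 1, 0, 0, -6, 50, -13, -30, 1, 0, 0, -6, 50, -10, -31, 1, 0, 0, -6, 50, -7, -32, 1, 0, 0, -6, 50, -3, -32, 1, 0, 0, -6, 50, 0, -33, 1, 0, 0, -6, 50])

```text
time_s: 20.7
ee_pos: [0.4086, -0.2193, 0.0862]
eef_rot: [0.231, 0.973, 0.001, -0.001]
force: [-0.1, -0.9, -0.3]
opening: 0.0502
```

Call:
apply_moves(series=[4, -28, 1, 0, 0, -7, 50, 0, 0, 0, 0, 0, 0, 50, 0, 0, 0, 0, 0, 0, 50, 0, 0, 0, 0, 0, 0, 50])

```text
time_s: 21.03
ee_pos: [0.394, -0.2412, 0.0857]
eef_rot: [0.175, 0.985, 0.001, -0.001]
force: [-0.3, 0.1, -0.6]
opening: 0.0499
```

```bash
python3 plan.py .3942 -.2496 .06 69.9;
```

```text
t 21.03 pos [ 394.  -241.2   85.7] phi 69.8 tilt 0.13 F [-0.3  0.1 -0.6] open 49.9 q6 -2.03
total tool shift mm [-3.1 -7.9 25.7] rotvec [ 0.1 -0.1 -0.1] -> rows 1.0
[-3.1 -7.9 25.7] [ 0.08 -0.1  -0.08]
```

Call:
apply_moves(series=[-3, -8, 12, 0, 0, 0, 50, 0, 0, 13, 0, 0, 0, 50, 0, 0, 0, 0, 0, 0, 50, 0, 0, 0, 0, 0, 0, 50])

```text
time_s: 21.37
ee_pos: [0.3943, -0.249, 0.0607]
eef_rot: [0.174, 0.985, 0.001, -0.001]
force: [0.2, -0.0, 0.5]
opening: 0.0501
```

```bash
python3 plan.py .3942 -.2496 .017 69.9;python3 look.py d1 .3942 -.2496 .03
```

```text
t 21.37 pos [ 394.3 -249.    60.7] phi 70.0 tilt 0.17 F [ 0.2 -0.   0.5] open 50.1 q6 -2.05
total tool shift mm [-0.2 -0.7 43.7] rotvec [ 0.1 -0.1  0.1] -> rows 2.0
[-0.1 -0.4 21.9] [ 0.04 -0.07  0.05]
[-0.1 -0.3 21.9] [ 0.04 -0.07  0.05]
scene 141 185
top 375 213
21.4667 [ 0.395  -0.2501  0.0619] [ 0.6 -0.2  0.8] 0.0499
```

View pics/d1.png

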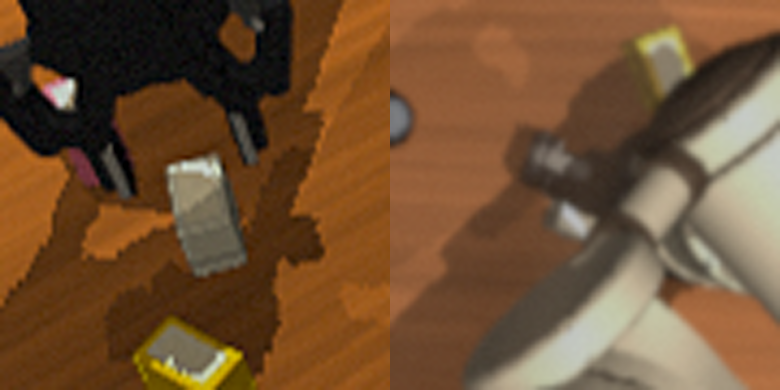

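Call:
apply_moves(series=[0, 0, 20, 0, 0, 0, 50, 0, 0, 17, 0, 0, 0, 50, 0, 0, 6, 0, 0, 0, 50, 0, 0, 0, 0, 0, 0, 40, 0, 0, 0, 0, 0, 0, 20, 0, 0, 0, 0, 0, 0, 18, 0, 0, 0, 0, 0, 0, 18, 0, 0, 0, 0, 0, 0, 18])

```text
time_s: 22.13
ee_pos: [0.3952, -0.2514, 0.0196]
eef_rot: [0.174, 0.985, -0.001, 0.001]
force: [-0.5, 0.6, 2.7]
opening: 0.0252
```

Call:
apply_moves(series=[0, 0, -5, 0, 0, 0, 18, 0, 0, -15, 0, 0, 0, 18, 0, 0, -25, 0, 0, 0, 18, 0, 0, -20, 0, 0, 0, 18, 0, 0, 0, 0, 0, 0, 18, 0, 0, 0, 0, 0, 0, 18])

```text
time_s: 22.63
ee_pos: [0.3952, -0.2515, 0.0849]
eef_rot: [0.174, 0.985, -0.001, 0.001]
force: [-0.1, 0.4, -1.3]
opening: 0.0254
```

```bash
python3 look.py d2 .3942 -.2496 .05;python3 plan.py .5902 -.0095 .085 2.9 10
```

```text
scene 139 179
top 377 213
22.7333 [ 0.3939 -0.2501  0.0828] [-0.4  1.1 -1.3] 0.025
t 22.73 pos [ 393.9 -250.1   82.8] phi 69.9 tilt 0.09 F [-0.4  1.1 -1.3] open 25.0 q6 -2.05
total tool shift mm [-101.8  293.4   -2.1] rotvec [-0.  -0.1 67. ] -> rows 10.0
[-10.2  29.3  -0.2] [-0.   -0.01  6.7 ]
[-6.7 30.3 -0.2] [-0.   -0.01  6.7 ]
[-3.1 30.9 -0.2] [-0.   -0.01  6.7 ]
[ 0.5 31.1 -0.2] [-0.   -0.01  6.7 ]
[ 4.1 30.8 -0.2] [-0.   -0.01  6.7 ]
[ 7.7 30.1 -0.2] [-0.   -0.01  6.7 ]
[11.2 29.  -0.2] [-0.   -0.01  6.7 ]
[14.5 27.5 -0.2] [-0.   -0.01  6.7 ]
[17.6 25.6 -0.2] [-0.   -0.01  6.7 ]
[20.5 23.4 -0.2] [-0.   -0.01  6.7 ]
```

View pics/d2.png

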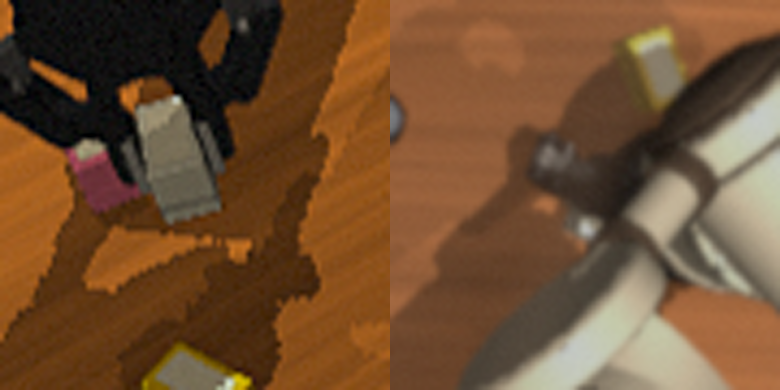

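Call:
apply_moves(series=[-9, 25, -2, 0, 0, 6, 18, -6, 30, 0, 0, 0, 7, 18, -3, 31, 0, 0, 0, 7, 18, 0, 31, 0, 0, 0, 7, 18, 4, 31, 0, 0, 0, 7, 18, 8, 30, 0, 0, 0, 7, 18, 11, 29, 0, 0, 0, 7, 18, 14, 27, 0, 0, 0, 7, 18, 18, 25, 0, 0, 0, 6, 18, 14, 16, 0, 0, 0, 6, 18])

```text
time_s: 23.57
ee_pos: [0.5784, -0.0214, 0.0837]
eef_rot: [0.686, 0.728, -0.0, -0.001]
force: [0.1, -0.4, -1.2]
opening: 0.0249
```

Call:
apply_moves(series=[6, 8, 0, 0, 0, 0, 18, 0, 0, 0, 0, 0, 0, 18, 0, 0, 0, 0, 0, 0, 18, 0, 0, 0, 0, 0, 0, 18])

```text
time_s: 23.9
ee_pos: [0.5849, -0.0184, 0.0848]
eef_rot: [0.684, 0.729, -0.001, -0.001]
force: [0.1, -0.0, -0.1]
opening: 0.0249
```

```bash
python3 plan.py .5902 -.009 .03 2.9
```

```text
t 23.9 pos [584.9 -18.4  84.8] phi 3.7 tilt 0.11 F [ 0.1 -0.  -0.1] open 24.9 q6 -0.3
total tool shift mm [ 9.   6.  54.8] rotvec [-0.1 -0.   0.8] -> rows 2.0
[ 4.5  3.  27.4] [-0.06 -0.    0.38]
[ 4.5  2.9 27.4] [-0.06 -0.    0.38]
```

Call:
apply_moves(series=[5, 3, 15, 0, 0, 1, 18, 4, 3, 20, 0, 0, 0, 18, 0, 0, 18, 0, 0, 0, 18, 0, 0, 0, 0, 0, 0, 18, 0, 0, 0, 0, 0, 0, 18])

```text
time_s: 24.32
ee_pos: [0.5899, -0.0088, 0.0317]
eef_rot: [0.691, 0.723, -0.001, -0.001]
force: [0.3, -0.5, 0.2]
opening: 0.025
```

```bash
python3 plan.py .5902 -.009 .0235 2.9; python3 look.py d3 .5887 .0225 .02
```

```text
t 24.32 pos [589.9  -8.8  31.7] phi 2.6 tilt 0.18 F [ 0.3 -0.5  0.2] open 25.0 q6 -0.26
total tool shift mm [-0.2  0.3  8.2] rotvec [-0.2 -0.  -0.3] -> rows 1.0
[-0.2  0.3  8.2] [-0.18 -0.04 -0.32]
scene 301 178
top 269 134
24.4167 [ 0.592  -0.009   0.0338] [-0.3  0.3  0.5] 0.0248
```

View pics/d3.png

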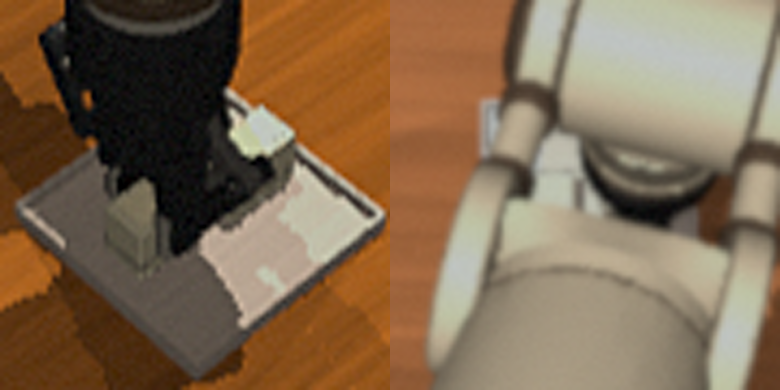

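Call:
apply_moves(series=[0, 0, 6, 0, 0, 0, 18, 0, 0, 0, 0, 0, 0, 18, 0, 0, 1, 0, 0, 0, 18, 0, 0, 0, 0, 0, 0, 18])

```text
time_s: 24.75
ee_pos: [0.5916, -0.0081, 0.0258]
eef_rot: [0.691, 0.723, 0.0, 0.0]
force: [0.6, 0.1, -0.6]
opening: 0.025
```

Call:
apply_moves(series=[0, 0, 1, 0, 0, 0, 18, 0, 0, 0, 0, 0, 0, 18])

```text
time_s: 24.92
ee_pos: [0.5915, -0.008, 0.0246]
eef_rot: [0.691, 0.723, -0.0, 0.0]
force: [0.3, 0.3, 0.1]
opening: 0.0249
```

Call:
apply_moves(series=[0, 0, 1, 0, 0, 0, 18, 0, 0, 0, 0, 0, 0, 18])

```text
time_s: 25.08
ee_pos: [0.5917, -0.008, 0.0236]
eef_rot: [0.691, 0.723, 0.0, 0.0]
force: [-0.3, 1.0, -0.3]
opening: 0.0247
```

Call:
apply_moves(series=[0, 0, 1, 0, 0, 0, 18, 0, 0, 0, 0, 0, 0, 18])

```text
time_s: 25.25
ee_pos: [0.5917, -0.008, 0.0236]
eef_rot: [0.691, 0.723, -0.0, -0.0]
force: [-3.5, 0.4, 6.6]
opening: 0.0247
```

Call:
apply_moves(series=[0, 0, -0.5, 0, 0, 0, 32, 0, 0, 0, 0, 0, 0, 36, 0, 0, 0, 0, 0, 0, 36, 0, 0, -10, 0, 0, 0, 36, 0, 0, -20, 0, 0, 0, 40, 0, 0, -30, 0, 0, 0, 50, 0, 0, -15, 0, 0, 0, 55, 0, 0, 0, 0, 0, 0, 55])

```text
time_s: 25.92
ee_pos: [0.5948, -0.0087, 0.1035]
eef_rot: [0.691, 0.723, 0.002, 0.004]
force: [0.4, 1.0, 0.5]
opening: 0.055
```

```bash
python3 look.py d4 .5887 .0225 .02; python3 plan.py .4384 -.1336 .09 2.9; python3 plan.py .4384 -.1336 .09 -30 8
```

```text
scene 301 178
top 269 134
26.0167 [ 0.592  -0.0082  0.0991] [ 0.5  0.  -0.2] 0.0547
t 26.02 pos [592.   -8.2  99.1] phi 2.6 tilt 0.1 F [ 0.5  0.  -0.2] open 54.7 q6 -0.26
total tool shift mm [-118.3 -159.2    8.9] rotvec [ 0.1  0.  -0.3] -> rows 5.0
[-23.7 -31.8   1.8] [ 0.02  0.01 -0.06]
[-23.6 -31.9   1.8] [ 0.02  0.01 -0.06]
[-23.6 -31.9   1.8] [ 0.02  0.01 -0.06]
[-23.6 -31.9   1.8] [ 0.02  0.01 -0.06]
[-23.5 -31.9   1.8] [ 0.02  0.01 -0.06]
t 26.02 pos [592.   -8.2  99.1] phi 2.6 tilt 0.1 F [ 0.5  0.  -0.2] open 54.7 q6 -0.26
total tool shift mm [-118.3 -159.2    8.9] rotvec [ 0.1 -0.  32.6] -> rows 5.0
[-14.8 -19.9   1.1] [ 0.01 -0.    4.08]
[-16.2 -18.8   1.1] [ 0.01 -0.    4.08]
[-17.5 -17.6   1.1] [ 0.01 -0.    4.08]
[-18.7 -16.3   1.1] [ 0.01 -0.    4.08]
[-19.8 -14.9   1.1] [ 0.01 -0.    4.08]
[-20.8 -13.5   1.1] [ 0.01 -0.    4.08]
[-21.7 -12.    1.1] [ 0.01 -0.    4.08]
[-22.5 -10.4   1.1] [ 0.01 -0.    4.08]
```

View pics/d4.png

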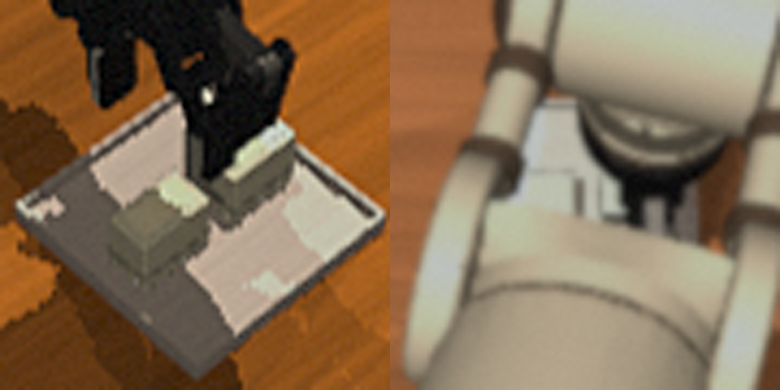

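Call:
apply_moves(series=[-22, -30, 2, 0, 0, 0, 55, -24, -32, 2, 0, 0, 0, 55, -24, -32, 2, 0, 0, 0, 55, -24, -32, 1, 0, 0, 0, 55, -17, -24, 1, 0, 0, 0, 55, -7, -9, 1, 0, 0, 0, 55, 0, 0, 0, 0, 0, 0, 55, 0, 0, 0, 0, 0, 0, 55, 0, 0, 0, 0, 0, 0, 55])

```text
time_s: 26.77
ee_pos: [0.4388, -0.1326, 0.089]
eef_rot: [0.691, 0.723, 0.0, -0.0]
force: [0.1, 0.4, -0.4]
opening: 0.0553
```

```bash
python3 plan.py .4384 -.1336 .06 2.6; python3 look.py e1 .4384 -.1336 .03
```

```text
t 26.77 pos [ 438.8 -132.6   89. ] phi 2.6 tilt 0.03 F [ 0.1  0.4 -0.4] open 55.3 q6 -0.6
total tool shift mm [-1.  -0.4 29. ] rotvec [ 0. -0.  0.] -> rows 1.0
[-1.  -0.4 29. ] [ 0.01 -0.03  0.05]
scene 200 170
top 329 194
26.8667 [ 0.4389 -0.1325  0.0891] [ 0.2 -1.  -0.5] 0.0543
```

View pics/e1.png

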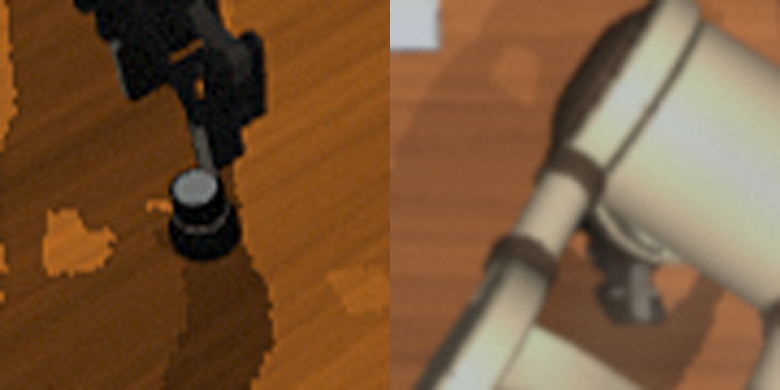

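Call:
apply_moves(series=[-1, 0, 20, 0, 0, 0, 55, 0, 0, 20, 0, 0, 0, 55, 0, 0, 15, 0, 0, 0, 55, 0, 0, 8, 0, 0, 0, 55, 0, 0, 0, 0, 0, 0, 55, 0, 0, 0, 0, 0, 0, 55])

```text
time_s: 27.37
ee_pos: [0.4385, -0.1338, 0.0262]
eef_rot: [0.69, 0.723, -0.0, -0.0]
force: [-0.1, -0.1, 0.1]
opening: 0.0552
```

```bash
python3 plan.py .4384 -.1336 .026 2.6; python3 look.py e2 .4384 -.1336 .03
```

```text
t 27.37 pos [ 438.5 -133.8   26.2] phi 2.7 tilt 0.02 F [-0.1 -0.1  0.1] open 55.2 q6 -0.61
total tool shift mm [ 0.2 -0.1  0.2] rotvec [-0.  -0.   0.1] -> rows 1.0
[ 0.2 -0.1  0.2] [-0.02 -0.02  0.07]
scene 200 170
top 329 194
27.4667 [ 0.4392 -0.1345  0.0271] [ 0.6 -0.7 -0.2] 0.0551
```

View pics/e2.png

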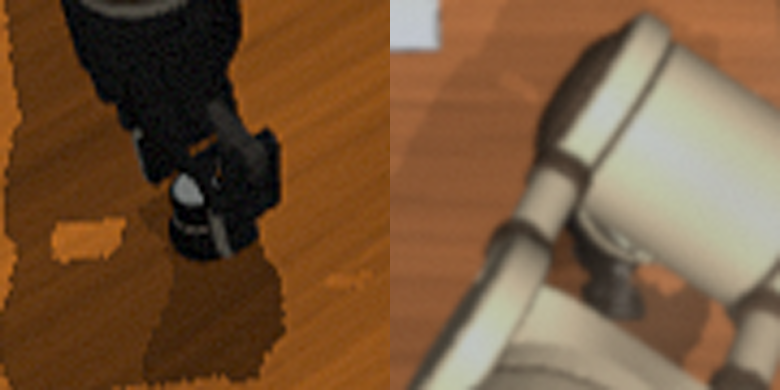

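```bash
python3 - <<'E'
from h import *
for z in(0,.01,.02,.03): print(z,[((proj('scene',[.4385+dx,-.134+dy,z])[0]-[200,170])*390/90).round() for dx,dy in((.0275,-.011),(.0275,.011))])
E
```

```text
0 [array([216., 279.]), array([253., 256.])]
0.01 [array([213., 267.]), array([251., 244.])]
0.02 [array([210., 255.]), array([248., 232.])]
0.03 [array([207., 242.]), array([245., 219.])]
```

Call:
apply_moves(series=[0, 0, -4, 0, 0, 0, 50, 0, 0, 0, 0, 0, 0, 35, 0, 0, 0, 0, 0, 0, 20, 0, 0, 0, 0, 0, 0, 18, 0, 0, 0, 0, 0, 0, 18, 0, 0, 0, 0, 0, 0, 18, 0, 0, 0, 0, 0, 0, 18])

```text
time_s: 28.05
ee_pos: [0.439, -0.1347, 0.0314]
eef_rot: [0.691, 0.723, 0.0, 0.001]
force: [-0.6, 0.9, 7.2]
opening: 0.0248
```

Call:
apply_moves(series=[0, 0, -5, 0, 0, 0, 18, 0, 0, -15, 0, 0, 0, 18, 0, 0, -25, 0, 0, 0, 18, 0, 0, -25, 0, 0, 0, 18, 0, 0, 0, 0, 0, 0, 18, 0, 0, 0, 0, 0, 0, 18])

```text
time_s: 28.55
ee_pos: [0.4392, -0.1349, 0.1017]
eef_rot: [0.691, 0.723, 0.0, 0.002]
force: [0.0, 0.4, -1.4]
opening: 0.0246
```

```bash
python3 look.py e3 .4384 -.1336 .08; python3 plan.py .5778 .3494 .12 20 16
```

```text
scene 196 155
top 332 193
28.65 [ 0.4375 -0.1338  0.0993] [-0.6 -0.3  0.5] 0.0244
t 28.65 pos [ 437.5 -133.8   99.3] phi 2.6 tilt 0.08 F [-0.6 -0.3  0.5] open 24.4 q6 -0.61
total tool shift mm [476.3 162.2 -20.5] rotvec [ -0.1  -0.1 -17.4] -> rows 13.0
[29.8 10.1 -1.3] [-0.   -0.   -1.09]
[29.6 10.7 -1.3] [-0.   -0.   -1.09]
[29.4 11.3 -1.3] [-0.   -0.   -1.09]
[29.1 11.8 -1.3] [-0.   -0.   -1.09]
[28.9 12.4 -1.3] [-0.   -0.   -1.09]
[28.7 12.9 -1.3] [-0.   -0.   -1.09]
[28.4 13.5 -1.3] [-0.   -0.   -1.09]
[28.2 14.  -1.3] [-0.   -0.   -1.09]
[27.9 14.5 -1.3] [-0.   -0.   -1.09]
[27.6 15.  -1.3] [-0.   -0.   -1.09]
[27.3 15.6 -1.3] [-0.   -0.   -1.09]
[27.  16.1 -1.3] [-0.   -0.   -1.09]
[26.7 16.6 -1.3] [-0.   -0.   -1.09]
[26.4 17.1 -1.3] [-0.   -0.   -1.09]
[26.1 17.6 -1.3] [-0.   -0.   -1.09]
[25.7 18.1 -1.3] [-0.   -0.   -1.09]
```

View pics/e3.png

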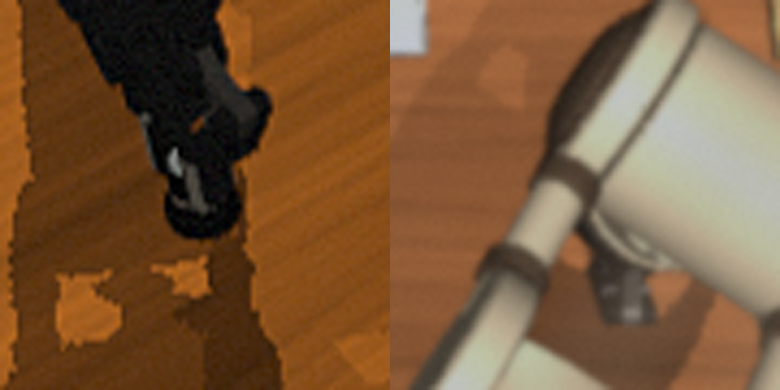

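Call:
apply_moves(series=[26, 8, -5, 0, 0, 0, 18, 32, 11, -5, 0, 0, 0, 18, 34, 12, -5, 0, 0, 0, 18, 34, 12, -5, 0, 0, 0, 18, 34, 12, 0, 0, 0, 0, 18, 34, 12, 0, 0, 0, 0, 18, 34, 12, 0, 0, 0, 0, 18, 34, 12, 0, 0, 0, 0, 18, 34, 12, 0, 0, 0, 0, 18, 34, 12, 0, 0, 0, 0, 18])

```text
time_s: 29.48
ee_pos: [0.5368, 0.2024, 0.118]
eef_rot: [0.691, 0.723, -0.001, -0.001]
force: [0.2, -0.7, -1.1]
opening: 0.0246
```

Call:
apply_moves(series=[34, 12, 0, 0, 0, 0, 18, 34, 12, 0, 0, 0, 0, 18, 32, 11, 0, 0, 0, 0, 18, 26, 9, 0, 0, 0, 0, 18, 15, 5, 10, 0, 0, 0, 18, 0, 0, 10, 0, 0, 0, 18, 0, 0, 0, 0, 0, 0, 18, 0, 0, 0, 0, 0, 0, 18])

```text
time_s: 30.15
ee_pos: [0.5787, 0.3424, 0.0973]
eef_rot: [0.691, 0.723, -0.003, -0.001]
force: [0.2, 0.1, -0.2]
opening: 0.0243
```

```bash
python3 plan.py .5778 .3494 .06 2.6
```

```text
t 30.15 pos [578.7 342.4  97.3] phi 2.6 tilt 0.32 F [ 0.2  0.1 -0.2] open 24.3 q6 0.31
total tool shift mm [ 7.1 -0.4 37.3] rotvec [-0.3  0.1 -0. ] -> rows 1.0
[ 7.1 -0.4 37.3] [-0.29  0.12 -0.  ]
```

Call:
apply_moves(series=[6, 0, 18, 0, 0, 0, 18, 0, 0, 20, 0, 0, 0, 18, 0, 0, 10, 0, 0, 0, 18, 0, 0, 0, 0, 0, 0, 18, 0, 0, 0, 0, 0, 0, 18])

```text
time_s: 30.57
ee_pos: [0.5799, 0.3488, 0.0518]
eef_rot: [0.691, 0.723, -0.001, -0.0]
force: [0.2, 0.4, 0.1]
opening: 0.0244
```

```bash
python3 plan.py .5778 .3494 .036 2.6; python3 look.py e4 .5778 .3494 .03
```

```text
t 30.57 pos [579.9 348.8  51.8] phi 2.6 tilt 0.09 F [0.2 0.4 0.1] open 24.4 q6 0.32
total tool shift mm [ 0.7 -2.  15.8] rotvec [-0.1  0.  -0. ] -> rows 1.0
[ 0.7 -2.  15.8] [-0.08  0.04 -0.04]
scene 401 103
top 142 134
30.6667 [0.5812 0.3496 0.0536] [ 0.4  0.8 -0.2] 0.0245
```

View pics/e4.png

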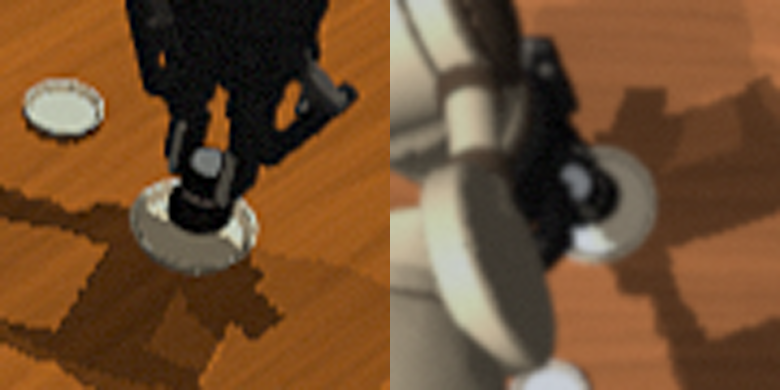

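Call:
apply_moves(series=[0, -2, 8, 0, 0, 0, 18, 0, 0, 5, 0, 0, 0, 18, 0, 0, 0, 0, 0, 0, 18, 0, 0, 1, 0, 0, 0, 18, 0, 0, 0, 0, 0, 0, 18])

```text
time_s: 31.08
ee_pos: [0.5781, 0.3497, 0.038]
eef_rot: [0.691, 0.723, -0.0, -0.0]
force: [-0.1, 1.1, -0.8]
opening: 0.0242
```

Call:
apply_moves(series=[0, 0, 1, 0, 0, 0, 18, 0, 0, 0, 0, 0, 0, 18])

```text
time_s: 31.25
ee_pos: [0.5783, 0.3498, 0.0371]
eef_rot: [0.691, 0.723, 0.0, 0.0]
force: [-0.2, 0.2, 0.4]
opening: 0.0248
```

Call:
apply_moves(series=[0, 0, 1, 0, 0, 0, 18, 0, 0, 0, 0, 0, 0, 18])

```text
time_s: 31.42
ee_pos: [0.5782, 0.3497, 0.036]
eef_rot: [0.691, 0.723, -0.0, -0.0]
force: [-0.4, -0.4, -0.6]
opening: 0.0243
```

Call:
apply_moves(series=[0, 0, 1, 0, 0, 0, 18, 0, 0, 0, 0, 0, 0, 18])

```text
time_s: 31.58
ee_pos: [0.5783, 0.3498, 0.0355]
eef_rot: [0.691, 0.723, 0.0, 0.0]
force: [-0.5, -0.0, 2.2]
opening: 0.0245
```

Call:
apply_moves(series=[0, 0, 1, 0, 0, 0, 18, 0, 0, 0, 0, 0, 0, 18])

```text
time_s: 31.75
ee_pos: [0.5784, 0.3499, 0.0355]
eef_rot: [0.691, 0.723, 0.0, 0.0]
force: [-3.4, -1.9, 7.2]
opening: 0.0246
```

Call:
apply_moves(series=[0, 0, -1, 0, 0, 0, 32, 0, 0, 0, 0, 0, 0, 40, 0, 0, 0, 0, 0, 0, 45, 0, 0, -10, 0, 0, 0, 45, 0, 0, -20, 0, 0, 0, 45, 0, 0, -30, 0, 0, 0, 50, 0, 0, -40, 0, 0, 0, 55, 0, 0, -30, 0, 0, 0, 55])

```text
time_s: 32.42
ee_pos: [0.5786, 0.3499, 0.1685]
eef_rot: [0.691, 0.723, 0.001, 0.0]
force: [0.1, 0.3, 0.1]
opening: 0.055
```

```bash
python3 plan.py .154 .554 .24 60 13
```

```text
t 32.42 pos [578.6 349.9 168.5] phi 2.6 tilt 0.12 F [0.1 0.3 0.1] open 55.0 q6 0.32
total tool shift mm [ 223.3 -414.7  -72.2] rotvec [  0.1   0.  -57.4] -> rows 12.0
[ 17.2 -31.9  -5.6] [ 0.01  0.   -4.41]
[ 19.6 -30.5  -5.5] [ 0.01  0.   -4.41]
[ 21.9 -28.9  -5.5] [ 0.01  0.   -4.41]
[ 24.  -27.1  -5.5] [ 0.01  0.   -4.41]
[ 26.  -25.2  -5.5] [ 0.01  0.   -4.41]
[ 27.9 -23.1  -5.5] [ 0.01  0.   -4.41]
[ 29.6 -20.9  -5.5] [ 0.01  0.   -4.41]
[ 31.1 -18.6  -5.5] [ 0.01  0.   -4.41]
[ 32.5 -16.1  -5.5] [ 0.01  0.   -4.41]
[ 33.6 -13.6  -5.5] [ 0.01  0.   -4.41]
[ 34.5 -10.9  -5.5] [ 0.01  0.   -4.41]
[35.3 -8.2 -5.5] [ 0.01  0.   -4.41]
[35.8 -5.5 -5.5] [ 0.01  0.   -4.41]
```

Call:
apply_moves(series=[17, -32, -6, 0, 0, -4, 55, 20, -30, -6, 0, 0, -4, 55, 22, -29, -6, 0, 0, -4, 55, 24, -27, -6, 0, 0, -4, 55, 26, -25, -6, 0, 0, -4, 55, 28, -23, -6, 0, 0, -4, 55, 30, -21, -6, 0, 0, -4, 55, 31, -19, -6, 0, 0, -4, 55, 32, -16, -6, 0, 0, -4, 55, 34, -14, -6, 0, 0, -4, 55])

```text
time_s: 33.25
ee_pos: [0.2552, 0.518, 0.2262]
eef_rot: [0.4, 0.916, 0.0, 0.0]
force: [1.0, 0.9, -0.2]
opening: 0.055
```

Call:
apply_moves(series=[34, -11, -6, 0, 0, -4, 55, 35, -8, -6, 0, 0, -4, 55, 30, -5, -6, 0, 0, -4, 55, 0, 0, 0, 0, 0, 0, 55, 0, 0, 0, 0, 0, 0, 55])

```text
time_s: 33.67
ee_pos: [0.1672, 0.5691, 0.2441]
eef_rot: [0.303, 0.953, 0.001, 0.0]
force: [0.6, 0.3, -1.0]
opening: 0.0549
```

```bash
cat > f2.py <<'E'
from fit import *
import pickle
res=pickle.load(open('poses.pkl','rb'))
ims={n:vision.camera(n) for n in('scene','top')}; pickle.dump(ims,open('fin.pkl','wb'))
print(ctrl.get_obs()['time_s'],np.round(ctrl.get_obs()['ee_pos'],3))
for n in ims: cv2.imwrite(f'pics/fin_{n}.png',ims[n][:,:,::-1])
u=lambda k:res[k][1]
def crop(n,x0,y0,x1,y1,k): return cv2.resize(ims[n][y0:y1,x0:x1,::-1],None,fx=k,fy=k,interpolation=cv2.INTER_CUBIC)
a=crop('scene',140,270,260,390,3);b=crop('scene',290,180,410,300,3)
cv2.imwrite('pics/fc1.png',np.hstack([a,b]))
a=crop('top',405,140,505,230,4);b=crop('top',270,140,370,230,4);
cv2.imwrite('pics/fc2.png',np.hstack([a,b]))
a=crop('top',150,150,250,240,4);b=crop('scene',395,100,495,190,4);
cv2.imwrite('pics/fc3.png',np.hstack([a,b]))
E
python3 f2.py
```

```text
33.7667 [0.169 0.568 0.243]
```

View pics/fin_scene.png

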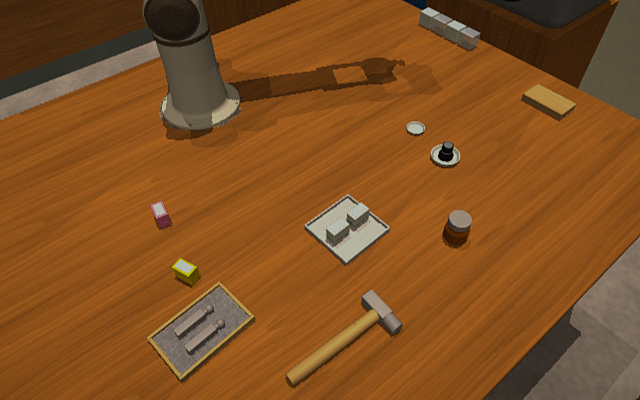

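View pics/fc1.png

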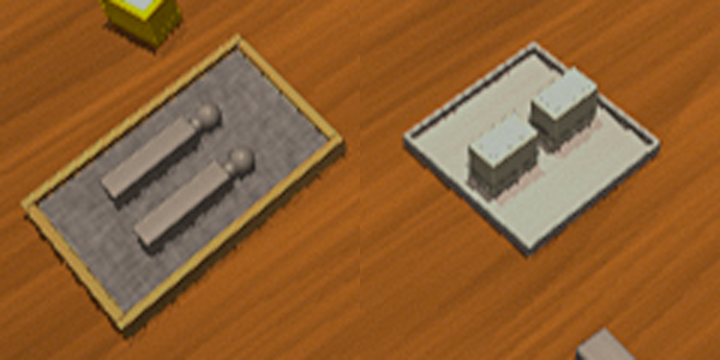

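View pics/fc2.png

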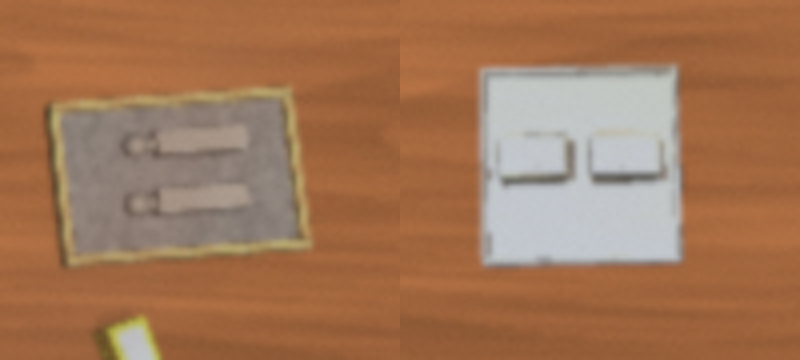

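View pics/fc3.png

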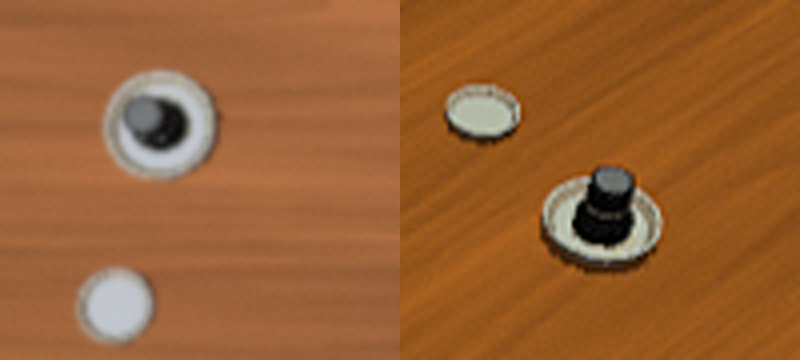

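```bash
python3 - <<'E'
from fit import *
import pickle
ims=pickle.load(open('fin.pkl','rb')); ini=pickle.load(open('seg.pkl','rb'))[0]
im=cv2.resize(ims['top'][:,:,::-1],None,fx=4,fy=4,interpolation=cv2.INTER_CUBIC)
P=[('loupe',[.578,.35,0],.004),('box',[.588,.053,np.radians(92.9)],.004),('box',[.591,-.008,np.radians(92.9)],.004),('punch',[.6136,-.333,np.radians(95.9)],.01),('punch',[.575,-.335,np.radians(95.9)],.01)]
outs=[]
for n,wins in(('top',[(170,160,210,200),(285,150,345,210),(410,155,490,210)]),('scene',[(425,135,465,175),(300,190,395,270),(145,280,260,385)])):
    im=cv2.resize(ims[n][:,:,::-1],None,fx=4,fy=4,interpolation=cv2.INTER_CUBIC)
    for m,p,z in P:
        for V in M[m]: cv2.polylines(im,[cv2.convexHull(((proj(n,place(V,p,z))+.5)*4).astype(np.float32)).astype(np.int32)],True,(0,255,0),1)
    outs.append(np.hstack([cv2.resize(im[4*b:4*d,4*a:4*c],(260,int(260*(d-b)/(c-a)))) [:230] if False else cv2.resize(im[4*b:4*d,4*a:4*c],(260,260)) for a,b,c,d in wins]))
cv2.imwrite('pics/final_ov.png',np.vstack(outs))
for n in ims:
    d=np.abs(ims[n].astype(int)-ini[n]).sum(2)
    for k,p in(('jar',(.75,.195,.03)),('hammer',(.777,-.14,.01))):
        x,y=proj(n,p)[0].astype(int); print(n,k,d[max(y-20,0):y+20,x-20:x+20].mean().round(1))
E
```

```text
scene jar 6.6
scene hammer 6.7
top jar 3.7
top hammer 3.6
```

View pics/final_ov.png

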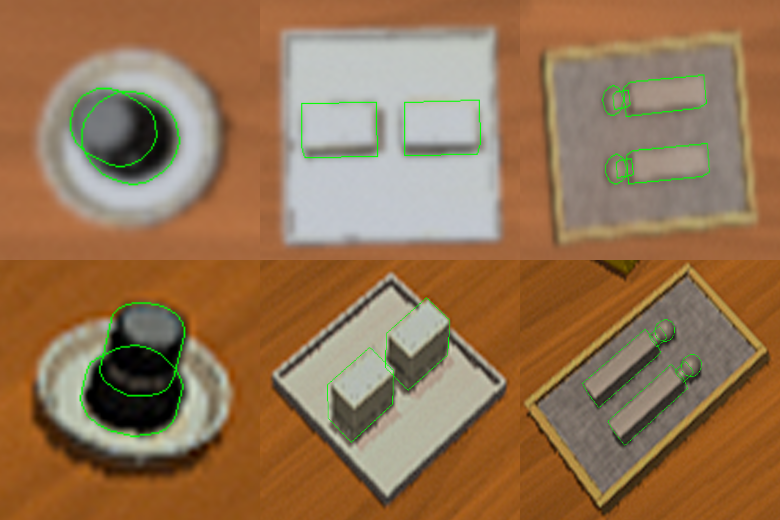

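The final pictures show both punches flat and parallel in the wooden tray and both white boxes upright in the metal tray. The loupe stands in the larger dish, and the hammer and jar are unmoved. I'll hand the job in.

```bash
python3 -c "
from bench import ctrl
print(ctrl.sign_off())"
```

```text
the job is handed in; nothing more can be done
None
```

All five things are put away and the job is handed in, at about 34 s of the 112 s allowed. I worked in the order asked:

1. **Punches:** both lie flat and parallel along the length of the wooden tray, about 38 mm apart, with the balls at the same end.
2. **Bur boxes:** both white boxes stand upright on the floor of the metal tray, about 17 mm apart. The pink and yellow ones were not touched.
3. **Loupe:** it stands on its wide end, near the middle of the larger dish.

**Last checks:** I drew the expected outlines over the final pictures. They matched all five things in both cameras to within a pixel or two, and nothing is stacked. The picture patches around the hammer and jar showed no visible change from the start. Every wrist force I read, taken at the end of each move, was below 8 N, and the arm is parked clear.

**What was slightly off:**
- **Finger opening:** it read about 2 mm less than the true width when gripping (14 mm on the 16 mm punches).
- **Position readings:** they scattered by 1–2 mm, and more just after fast moves. I judged each set-down by the upward force on contact, not by height alone.

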